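# Empty the sugar shaker into the funnel jar

## Task

The big lumps of rock sugar left in the clear shaker do not fit through its holes: unscrew the perforated cap (anticlockwise) and lay it in the steel wash-up pan, then tip the shaker right over with its crank so that the lumps pour through the funnel into the jar, and swing it back upright. All the lumps lying on the board, and any that miss, go through the funnel into the jar too, before or after; do not shove the small tin in front of the stand about.

Things in the scene. Friction and masses are not known exactly. Their poses are not given: they have to be found in the camera images.
- stand: Dark steel tilting stand, fixed (place and yaw vary), base plate 150 x 235 x 12 mm. Origin on the bench below the hinge axis of the shaker; x along that axis away from the robot (crank on the -x side), y from the shaker towards the funnel jar. Two posts 12 mm thick at x = -60 and +60 mm, 217 mm high.
- shaker_tilt (a joint): Tilt (rad) of the shaker with its crank: 0 upright, grows as it tips towards the funnel (+y of the stand), stop at 2.4; tip it to the stop so that all lumps slide out. Stiff, stays where it is left (about 5 N at the crank bar).
- hinge (a point): Point on the hinge axis of the shaker, in the middle of it, 205 mm above the bench; axes as the stand. The upright shaker's axis is at y = -36 mm from it, its rim 20 mm above it.
- crank_grip (a point): Middle of the crank's round black bar (14 mm diameter, 73 mm long, parallel to the hinge axis, 80 mm from it, 120 mm in -x of the hinge point). Shaker upright: at y = -74, z = +30 mm from the hinge; tipping carries it over the top to y = +74, z = +30 mm. The crank arm is 38 mm beyond this point in +x.
- shaker_mouth (a point): Centre of the rim of the clear shaker, a straight cup of 68 mm outer, 60 mm inner diameter, 100 mm high, carried by the stand; moves with it, z axis points out of the mouth.
- cap_grip (a point): Perforated cap, 80 g, locked on the shaker by a coarse thread. Point: on its axis, half-way up its round grip (50 mm diameter, 28 mm high). Below: a disc 72 mm wide, 6 mm thick, ears to 48 mm from the axis along +x and -x, claws down to 35 mm below the point. Anticlockwise from above by 65 to 130 degrees (80 is well free) it comes loose and lifts straight off; clockwise is blocked. z up.
- pan_in (a point): Centre of the inner floor (3 mm above the bench) of the square steel wash-up pan, 190 x 190 mm, walls 45 mm high, 3 mm thick, fixed.
- funnel_rim (a point): Centre of the wide rim of the steel funnel, 172 mm above the bench, fixed in the glass jar of the stand: rim 140 mm outer diameter, throat 56 mm inner at 113 to 121 mm height.
- jar_floor (a point): Centre of the inner floor of the glass jar under the funnel (17 mm above the bench); jar inner diameter 84 mm, rim 123 mm above the bench.
- board: Wooden board, fixed, 280 x 220 x 12 mm, origin at the centre of its underside.
- can_near: Bystander: small low tin in front of the stand, 56 mm diameter, 55 mm high, standing loose; origin under its centre.
- in1_c (a point): Lump of amber rock sugar, a rough block 26 x 23 x 21 mm (its x, y, z), 20 g; this point is its centre. At the start inside the capped shaker (3 or 4 lumps; in3 or in4 may be absent).
- in2_c (a point): Lump of amber rock sugar, a rough block 26 x 23 x 21 mm (its x, y, z), 20 g; this point is its centre. At the start inside the capped shaker (3 or 4 lumps; in3 or in4 may be absent).
- in3_c (a point): Lump of amber rock sugar, a rough block 26 x 23 x 21 mm (its x, y, z), 20 g; this point is its centre. At the start inside the capped shaker (3 or 4 lumps; in3 or in4 may be absent).
- in4_c (a point): Lump of amber rock sugar, a rough block 26 x 23 x 21 mm (its x, y, z), 20 g; this point is its centre. At the start inside the capped shaker (3 or 4 lumps; in3 or in4 may be absent).
- out1_c (a point): Lump of amber rock sugar, a rough block 26 x 23 x 21 mm (its x, y, z), 20 g; this point is its centre. At the start lying on the board (3 to 5 are there, the others are absent).
- out2_c (a point): Lump of amber rock sugar, a rough block 26 x 23 x 21 mm (its x, y, z), 20 g; this point is its centre. At the start lying on the board (3 to 5 are there, the others are absent).
- out3_c (a point): Lump of amber rock sugar, a rough block 26 x 23 x 21 mm (its x, y, z), 20 g; this point is its centre. At the start lying on the board (3 to 5 are there, the others are absent).
- out4_c (a point): Lump of amber rock sugar, a rough block 26 x 23 x 21 mm (its x, y, z), 20 g; this point is its centre. At the start lying on the board (3 to 5 are there, the others are absent).
- out5_c (a point): Lump of amber rock sugar, a rough block 26 x 23 x 21 mm (its x, y, z), 20 g; this point is its centre. At the start lying on the board (3 to 5 are there, the others are absent).
Things that resemble listed ones, but are neither listed nor needed, are in the scene too. There is more than one size of the part that bears cap_grip; the job needs the largest.

How it is judged:
By the outcome, as a careful person would: the job done as asked, in the order asked, and still so for the second after the job is handed in, with the robot touching nothing.
Of in3, in4 only 1 to 2 are there at a start; the rules pass over those that are not, and their reading is None.
Of out1, out2, out3, out4, out5 only 3 to 5 are there at a start; the rules pass over those that are not, and their reading is None.
At some moment in a run one of out1, out2, out3, out4, out5 may be knocked a few centimetres aside while the robot is not near it.
It also fails if it takes over 210 s, if anything falls off the work surface, if the arm or the gripper's body presses on something with over 40 N, if the wrist force passes 120 N, or if a joint passes its speed limit or range.

## Robot

A 6-joint arm with a two-finger parallel gripper is mounted at the origin on the work surface. World frame = base frame: x ahead of the robot, y to its left, z up, the work surface at z = 0. Lengths are in m, angles in rad, forces in N, time in s.
With the tool pointing down it reaches from about 0.225 to 0.875 m from the base axis. Payload 3.4 kg.
Tool frame: the origin (TCP) lies at the very end of the fingers, on their centre line; the grasp point (between the pads) lies 19 mm behind it; z points along the fingers, y is the direction in which the jaws open and shut (so a half turn about z gives the same grasp; the last joint's range is limited). The gripper opens to 85 mm and grips with 20 to 120 N. Pads are 22 mm wide; open, the fingers measure 114 mm over their backs; the gripper's body (76 mm by 85 mm) begins 54 mm behind the grasp point. The pads swing forward as they close: fully open they stand 13 mm farther back than shut.
Start: joints at [-1.288, 0.276, 1.505, -0, 1.361, -0.121], TCP at [0.226, -0.529, 0.231] pointing down, gripper open.
Joint ranges: [-2.89, 2.89], [-0.75, 2.08], [0.22, 2.7], [-1.18, 4.32], [0.11, 2.71], [-2.7, 2.7]. Speed limits (rad/s): [2.57, 2.57, 3.14, 3.14, 3.14, 3.14].

## Interface

Orientations are given as a unit quaternion [w, x, y, z].
In Python, from rig import telemetry, cams, sign_off, spotter gives the robot as it stands.
- The arm moves only by the tool servo_tool, never from a script. Its argument "steps" is a list of rows, each a list of 6 numbers: the shift along the tool's x, y, z in mm, then the turn, a rotation vector about the tool's x, y, z in degrees. In form: [[x, y, z, ax, ay, az], ...]. A call has 1 to 8 rows; each row is the pose to reach, as a shift and turn from the pose commanded when the call began, along the tool's axes at that moment; what a row does not reach only later rows make up. A row lasts 1/10 s, in which the tool goes at most 50 mm and 8.59 degrees, less where a joint would pass 70% of its speed; a pose out of reach is approached as far as the arm can. A call with a gripper value outside its range is refused whole. "hand" is the closure in counts, from 0 (fully open) to 255 (shut), set as the call begins (left out, the last holds). The fingers move at their own pace and stop on an object; "grip_force" is the grip in N (left out, the last holds). Time passes only in rows, so rows that repeat a pose let the fingers close. It gives the time, the measured TCP pose, the force and the opening at its end, in the units of the state.
- telemetry.get_state(): the state, without advancing time (a new reading comes with each control period).
- cams.get_image(name): name is "side" or "top"; returns (picture, depth): 420x560x3 uint8, red, green, blue; 420x560 float32, m along the optical axis (not along the pixel's ray), 0 where there is no reading.
- cams.camera_model(name): a dict with "camera_matrix" (3x3 intrinsics, pixels), "origin" and "rotation" of the camera in the world. Camera axes: x right, y up, looking along -z (the intrinsics and any distortion apply to the point x, -y, -z); pixel columns grow to the right and rows downward; lengths in m; the calibration is good to about 2 mm. A picture is of the moment at which its call begins. camera_model takes no time and is no camera call.
- sign_off(): hands the job in, once; it reports no verdict.
Trained networks look in the newest picture that a camera, given by its name, has taken for a name from the list of things; names that differ only in an ending like _2 or _b are one class to them, and where a whole thing is asked for, a point or a joint stands for the part that bears it (a point fixed in the world has none). Each returns a list of dicts, best first, with "conf" (0 to 1); they miss things now and then, are a little off and sometimes report something else, mostly with a low value. They report only what shows in the picture. A call takes as long as a camera call. They do not tell look-alikes from the thing itself.
- spotter.outline_of(query, camera): "region" (420x560 bool, what is visible of it) and "rect" ([left, top, width, height] in pixels, round what is visible of it).
The state is a dict: "clock": time; "qpos": joint angles; "qd": joint speeds; "effort": joint torques, N m; "position": TCP position; "ee_rot": TCP orientation; "contact_force": force on the tool from outside, world axes, zero at the start; "moment": the same for the moment, N m; "width": finger opening in m.
Only numpy, scipy, OpenCV 4.12 (cv2) and the standard library are available. Lean on these libraries where they do the work, as an engineer would, in place of code of your own. Each camera call takes 0.05 s, during which the arm holds its last target.

## Working session

There is one attempt and no reset: what is moved stays moved. The work goes in short steps, Python scripts to look and compute and a tool call to move; the robot and the scene stay as the last step left them, time stands still between calls to the robot, and variables do not carry over. Pictures are saved under pics/ and viewed, and the job is handed in when it is done.

Besides the shell and the picture viewer there is one more tool, called after "Call:" by a JSON object that holds its "method" and its "body". servo_tool: Moves the arm, as the interface text tells. Its arguments: {"type":"object","properties":{"steps":{"type":"array","items":{"type":"array","items":{"type":"number"}}},"hand":{"type":"number"},"grip_force":{"type":"number"}},"required":["steps"]}

```bash
mkdir -p pics; ls; cat > s.py <<'E'
E
python3 - <<'E'
from rig import telemetry, cams
import cv2,numpy as np,pickle
print(telemetry.get_state())
for n in ["side","top"]:
    p,d=cams.get_image(n); m=cams.camera_model(n); print(n,m)
    cv2.imwrite(f"pics/{n}0.png",p[:,:,::-1]); np.save(f"pics/{n}0.npy",d); np.save(f"pics/{n}0c.npy",p)
E
```

```text
pics
{'clock': 0.0, 'qpos': array([-1.28798575e+00,  2.76630776e-01,  1.50614466e+00, -4.46478296e-06,
        1.36068155e+00, -1.21018048e-01]), 'qd': array([ 2.91072775e-04, -6.63888596e-04,  2.95269623e-05,  1.05045072e-03,
       -1.18706185e-03,  2.92959134e-04]), 'effort': array([ 2.66341303e-04, -4.16776514e+01, -2.45807737e+01,  6.59116768e-05,
        1.09564973e-02, -1.37407167e-05]), 'position': array([ 0.22577809, -0.52824809,  0.2304147 ]), 'ee_rot': array([-9.28944903e-04,  9.79683948e-01,  2.00545491e-01, -7.75025530e-05]), 'contact_force': array([0.40506411, 0.59878389, 0.45616558]), 'moment': array([-0.00260316, -0.02223004, -0.0255846 ]), 'width': 0.08527414667774046}
side {'camera_matrix': array([[394.12802457,   0.        , 272.29087148],
       [  0.        , 394.12802457, 210.55427616],
       [  0.        ,   0.        ,   1.        ]]), 'origin': array([0.32439277, 0.78167679, 0.60718398]), 'rotation': array([-0.08581027, -0.03662476,  0.50981935,  0.85520726])}
top {'camera_matrix': array([[535.30690932,   0.        , 281.52741466],
       [  0.        , 535.30690932, 211.91781927],
       [  0.        ,   0.        ,   1.        ]]), 'origin': array([0.22555355, 0.01008246, 1.53694583]), 'rotation': array([ 0.70572543,  0.06148035, -0.05985118, -0.70327065])}
```

View pics/side0.png

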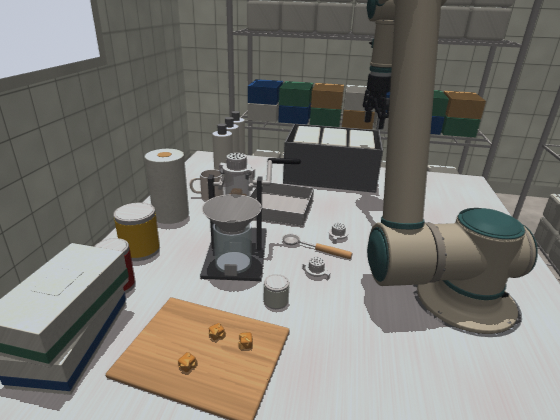

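View pics/top0.png

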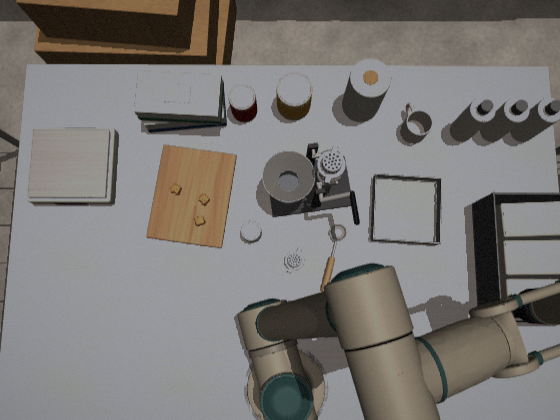

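The views show the board with three lumps (side, about 217,331 / 246,340 / 187,361), and the stand with the funnel at (233,205). The capped shaker is behind it, the pan is at (283,202), and the tin is at (276,292). Two smaller caps lie on the bench. Now I'll measure.

```bash
cat > h.py <<'E'
import numpy as np,cv2
from scipy.spatial.transform import Rotation as R
from rig import telemetry,cams,spotter
M={n:cams.camera_model(n) for n in("side","top")}
def rot(n):
    q=M[n]['rotation']; return R.from_quat([q[1],q[2],q[3],q[0]]).as_matrix()
def back(n,d):
    K=M[n]['camera_matrix'];v,u=np.mgrid[0:d.shape[0],0:d.shape[1]]
    P=np.stack([(u-K[0,2])/K[0,0]*d,-(v-K[1,2])/K[1,1]*d,-d],-1)
    W=P@rot(n).T+M[n]['origin'];W[d<=0]=np.nan;return W
def proj(n,p):
    c=(np.asarray(p)-M[n]['origin'])@rot(n);K=M[n]['camera_matrix']
    return np.stack([K[0,0]*c[...,0]/-c[...,2]+K[0,2],K[1,1]*-c[...,1]/-c[...,2]+K[1,2]],-1)
def shot(tag):
    o={}
    for n in("side","top"):
        p,d=cams.get_image(n);cv2.imwrite(f"pics/{n}{tag}.png",p[:,:,::-1]);np.save(f"pics/{n}{tag}.npy",d);np.save(f"pics/{n}{tag}c.npy",p)
        o[n]=(p,back(n,d))
    return o
def lumps(img,W,zmax=.6):
    hsv=cv2.cvtColor(img,cv2.COLOR_RGB2HSV)
    return hsv
E
python3 - <<'E'
from h import *
import numpy as np
for q in ["stand","shaker_tilt","cap_grip","crank_grip","pan_in","funnel_rim","board","can_near","out1_c","in1_c"]:
    for n in("side","top"):
        W=back(n,np.load(f"pics/{n}0.npy"))
        try: r=spotter.outline_of(q,n)
        except Exception as e: print(q,n,e);continue
        for o in r[:8]:
            m=o['region'];P=W[m];P=P[~np.isnan(P[:,0])]
            if len(P): print(q,n,round(o['conf'],2),o['rect'],np.round(np.median(P,0),3),np.round(np.percentile(P,5,axis=0),3),np.round(np.percentile(P,95,axis=0),3))
E
```

```text
stand side 0.85 [199.9, 158.8, 101.5, 119.9] [ 0.549 -0.021  0.119] [ 0.492 -0.123  0.01 ] [0.622 0.05  0.215]
stand top 0.76 [260.8, 140.1, 99.3, 86.9] [ 0.547 -0.043  0.136] [ 0.486 -0.17   0.007] [0.623 0.045 0.233]
shaker_tilt top 0.67 [261.3, 144.0, 98.3, 80.3] [ 0.547 -0.043  0.137] [ 0.488 -0.169  0.007] [0.623 0.045 0.231]
cap_grip side 0.92 [304.0, 257.4, 23.9, 23.5] [ 0.349 -0.009  0.022] [ 0.324 -0.034  0.006] [0.376 0.002 0.039]
cap_grip side 0.52 [333.0, 224.0, 14.0, 18.0] [ 0.304 -0.191  0.022] [ 0.284 -0.211  0.007] [ 0.323 -0.172  0.039]
cap_grip top 0.69 [287.0, 245.8, 14.8, 26.6] [ 0.35  -0.021  0.021] [ 0.326 -0.044  0.01 ] [0.377 0.001 0.042]
cap_grip top 0.6 [317.4, 148.4, 27.9, 35.5] [ 0.569 -0.107  0.238] [ 0.54  -0.138  0.226] [ 0.608 -0.081  0.263]
crank_grip side 0.61 [212.0, 158.8, 88.5, 39.2] [ 0.551 -0.086  0.202] [ 0.448 -0.164  0.166] [ 0.606 -0.073  0.24 ]
crank_grip top 0.82 [313.8, 150.8, 48.6, 75.0] [ 0.495 -0.126  0.222] [ 0.435 -0.174  0.014] [ 0.571 -0.079  0.244]
pan_in side 0.59 [253.3, 182.5, 61.0, 45.0] [ 0.478 -0.371  0.011] [ 0.404 -0.438  
[... 417 characters left out ...]
.528 0.303 0.012] [0.411 0.185 0.01 ] [0.662 0.385 0.014]
board top 0.67 [147.8, 144.2, 90.3, 104.6] [0.538 0.277 0.013] [0.414 0.175 0.006] [0.665 0.378 0.018]
can_near side 0.73 [265.5, 274.5, 21.7, 37.3] [0.426 0.12  0.047] [0.404 0.084 0.007] [0.451 0.129 0.057]
can_near top 0.74 [239.9, 220.9, 18.7, 19.4] [0.428 0.099 0.056] [0.406 0.077 0.031] [0.453 0.122 0.062]
out1_c top 0.67 [318.8, 147.6, 29.5, 36.2] [ 0.57  -0.108  0.236] [ 0.54  -0.141  0.221] [ 0.616 -0.082  0.263]
out1_c top 0.31 [263.5, 141.1, 98.0, 85.2] [ 0.547 -0.042  0.138] [ 0.488 -0.167  0.009] [0.622 0.045 0.232]
in1_c top 0.27 [263.0, 141.1, 95.2, 85.1] [ 0.547 -0.042  0.137] [ 0.488 -0.167  0.008] [0.622 0.045 0.231]
```

```bash
python3 - <<'E'
import cv2
i=cv2.imread("pics/top0.png");cv2.imwrite("pics/tc0.png",cv2.resize(i[130:290,220:460],None,fx=3.3,fy=3.3,interpolation=cv2.INTER_CUBIC))
i=cv2.imread("pics/side0.png");cv2.imwrite("pics/sc0.png",cv2.resize(i[140:310,180:380],None,fx=3.5,fy=3.5,interpolation=cv2.INTER_CUBIC))
E
```

```text
(no output)
```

View pics/tc0.png

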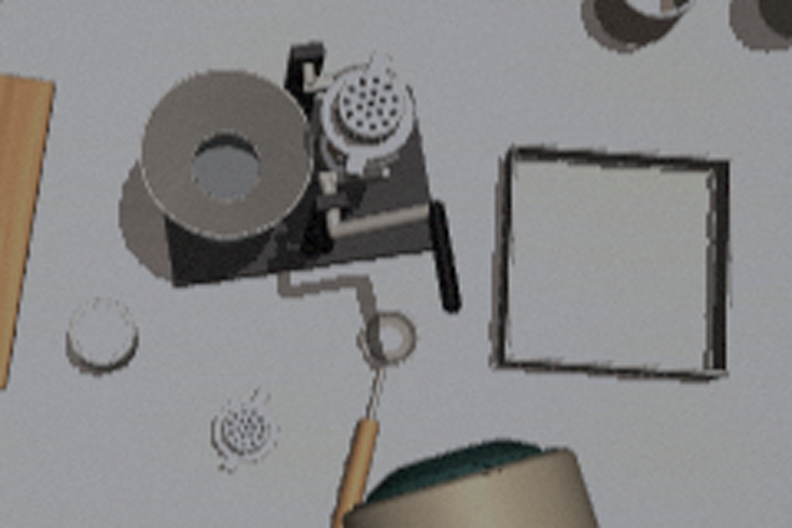

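View pics/sc0.png

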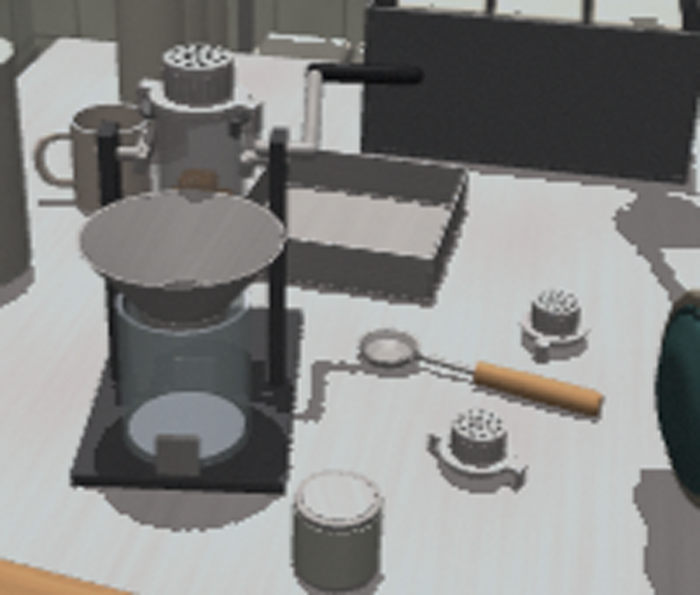

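```bash
python3 - <<'E'
from h import *
for n in("side","top"):
    W=back(n,np.load(f"pics/{n}0.npy")); p=np.load(f"pics/{n}0c.npy").astype(int)
    def sel(lo,hi):
        m=np.all((W>lo)&(W<hi),-1);return W[m],p[m]
    def circ(P):
        (c,r)=cv2.minEnclosingCircle(P[:,:2].astype(np.float32));return np.round(c,4),round(r,4),len(P)
    P,_=sel([.5,-.16,.256],[.64,-.06,.285]);print(n,"captop",circ(P),np.round(np.percentile(P[:,2],[5,50,95]),4))
    P,_=sel([.45,-.06,.166],[.64,.09,.180]);print(n,"funnel",circ(P),np.round(np.percentile(P[:,2],[5,50,95]),4))
    P,_=sel([.38,.06,.045],[.5,.15,.07]);print(n,"can",circ(P),np.median(P[:,2]))
    P,c=sel([.40,-.2,.2],[.53,-.10,.27]);m=c.max(1)<60;P=P[m];
    if len(P): 
        l=cv2.fitLine(P.astype(np.float32),cv2.DIST_L2,0,.01,.01).ravel();print(n,"bar",np.round(P.mean(0),4),np.round(l[:3],3),np.round(P.min(0),3),np.round(P.max(0),3),len(P), np.degrees(np.arctan2(l[1],l[0])))
    P,_=sel([.4,-.1,.209],[.7,0.02,.224]);
    import scipy.ndimage as nd
    k=P[:,0]>.56
    for q in(P[k],P[~k]): 
        if len(q):print(n,"post",np.round(np.median(q,0),4),np.round(q.min(0),3),np.round(q.max(0),3),len(q))
    P,_=sel([.35,-.5,.038],[.65,-.2,.052]);r=cv2.minAreaRect(P[:,:2].astype(np.float32));print(n,"pan",r)
    h=cv2.cvtColor(p.astype(np.uint8),cv2.COLOR_RGB2HSV)
    b=np.all((W>[.35,.12,.016])&(W<[.72,.45,.06]),-1)
    l,k=nd.label(b)
    for i in range(1,k+1):
        q=W[l==i]
        if len(q)>15: print(n,"lump",np.round((q.min(0)+q.max(0))/2,4),np.round(np.ptp(q,axis=0),3),len(q))
    P,_=sel([.35,.12,.009],[.72,.45,.016]);print(n,"board",cv2.minAreaRect(P[:,:2].astype(np.float32)))
    P,_=sel([.42,-.2,.008],[.68,.1,.016]);print(n,"base",cv2.minAreaRect(P[:,:2].astype(np.float32)))
E
```

```text
side captop (array([ 0.5736, -0.1093]), 0.026, 125) [0.2569 0.2587 0.2598]
side funnel (array([ 0.5651, -0.0077]), 0.0788, 272) [0.1665 0.17   0.1734]
side can (array([0.4291, 0.102 ]), 0.0293, 407) 0.05520042381836554
side bar [ 0.4571 -0.161   0.2372] [0.989 0.146 0.013] [ 0.42  -0.171  0.23 ] [ 0.502 -0.151  0.242] 146 8.376184
side post [ 0.5896 -0.0783  0.2163] [ 0.561 -0.099  0.209] [ 0.633 -0.051  0.224] 128
side post [ 0.5293 -0.0875  0.2149] [ 0.483 -0.1    0.209] [ 0.56  -0.068  0.224] 157
side pan ((0.495256245136261, -0.3424220085144043), (0.19731804728507996, 0.1895575225353241), 86.35836029052734)
side lump [0.4291 0.1259 0.037 ] [0.042 0.011 0.041] 293
side lump [0.5226 0.2405 0.0265] [0.032 0.03  0.021] 203
side lump [0.4617 0.251  0.0262] [0.029 0.033 0.02 ] 213
side lump [0.5521 0.3211 0.0261] [0.03 0.03 0.02] 255
side board ((0.5334666967391968, 0.2466811239719391), (0.28307968378067017, 0.2799629867076874), 82.16815185546875)
side base ((0.5246212482452393, -0.06810776889324188), (0.23409485816955566, 0.2372787594795227), 8.643412590026855)
top captop (array([ 0.5
[... 287 characters left out ...]
 0.248] 171 10.936582
top post [ 0.6268 -0.0663  0.2175] [ 0.562 -0.099  0.209] [ 0.637 -0.053  0.223] 61
top post [ 0.5091 -0.0861  0.2149] [ 0.484 -0.099  0.209] [ 0.559 -0.071  0.224] 118
top pan ((0.4987975060939789, -0.3417198956012726), (0.1921764463186264, 0.19160939753055573), 86.38197326660156)
top lump [0.5529 0.3222 0.0307] [0.035 0.033 0.029] 104
top lump [0.5288 0.2385 0.0275] [0.037 0.03  0.023] 94
top lump [0.4667 0.2523 0.0295] [0.031 0.036 0.027] 95
top board ((0.5327154397964478, 0.2871790826320648), (0.3646238148212433, 0.32492029666900635), 1.443027138710022)
top base ((0.5499763488769531, -0.04594114422798157), (0.2793033719062805, 0.25594133138656616), 89.1859359741211)
```

```bash
cat >> h.py <<'E'
def to(x,y,z,yaw=None,v=1):
    """delta in tool axes to go to pos with tool down, tool-x yaw (deg)"""
    s=telemetry.get_state();q=s['ee_rot'];Rc=R.from_quat([q[1],q[2],q[3],q[0]])
    X=Rc.as_matrix()[:,0];cy=np.degrees(np.arctan2(X[1],X[0]))
    if yaw is None:yaw=cy
    Rt=R.from_euler('z',yaw,degrees=True)*R.from_euler('x',180,degrees=True)
    dp=Rc.inv().apply(np.array([x,y,z])-s['position']);rv=(Rc.inv()*Rt).as_rotvec(degrees=True)
    print("yaw",round(cy,1),"delta",np.round(dp,1 if 0 else 4)*1000,"rot",np.round(rv,2))
Y0=np.radians(8.5);UX=np.array([np.cos(Y0),np.sin(Y0),0]);UY=np.array([-np.sin(Y0),np.cos(Y0),0])
H=np.array([.5690,-.0740,.205])
def st(x,y,z): return H+x*UX+y*UY+np.array([0,0,z])
E
python3 - <<'E'
from h import *
W=back("top",np.load("pics/top0.npy"))
# funnel rim: edge fit
for n in("top","side"):
    W=back(n,np.load(f"pics/{n}0.npy"))
    m=np.all((W>[.45,-.06,.12])&(W<[.66,.1,.18]),-1)
    P=W[m]; C=st(0,.06,0)
    print(n,len(P))
    from scipy.optimize import least_squares
    # cone fit: r = a + b z
    f=lambda q:np.hypot(P[:,0]-q[0],P[:,1]-q[1])-(q[2]+q[3]*(P[:,2]-.12))
    r=least_squares(f,[C[0],C[1],.028,.8],loss='soft_l1',f_scale=.003);print(r.x)
    d=(r.x[:2]-H[:2]);print(d@UX[:2],d@UY[:2])
print(st(0,-.036,.04),st(-.12,-.074,.03))
to(.5743,-.1096,.40,23)
E
```

```text
top 1713
[ 0.56014552 -0.00333923  0.02778974  0.74541875]
0.0016871060372301442 0.07119339884347925
side 1595
[ 0.55730344 -0.00219702  0.03048526  0.71806848]
-0.000954923099947478 0.07274315114507184
[ 0.57432114 -0.10960457  0.245     ] [ 0.46125599 -0.1649243   0.235     ]
yaw 23.1 delta [ 485.1 -248.6 -168.7] rot [0.   0.   0.14]
```

Call:
{"method": "servo_tool", "body": {"steps": [[0, 0, -40, 0, 0, 0], [0, 0, -85, 0, 0, 0], [40, -20, -125, 0, 0, 0], [80, -40, -150, 0, 0, 0], [120, -60, -168, 0, 0, 0], [160, -80, -168, 0, 0, 0], [200, -100, -168, 0, 0, 0], [240, -123, -168, 0, 0, 0]], "hand": 0, "grip_force": 60}}

```text
clock: 1.9
position: [0.3995, -0.3198, 0.3998]
ee_rot: [0.001, 0.98, 0.201, 0.0]
contact_force: [0.8, -0.4, -0.7]
width: 0.0853
```

Call:
{"method": "servo_tool", "body": {"steps": [[40, -20, 0, 0, 0, 0], [80, -42, 0, 0, 0, 0], [120, -62, 0, 0, 0, 0], [160, -82, 0, 0, 0, 0], [200, -102, 0, 0, 0, 0], [230, -118, 0, 0, 0, 0], [245, -125, 0, 0, 0, 0], [245, -125, 0, 0, 0, 0]]}}

```text
clock: 2.7
position: [0.5755, -0.1088, 0.3987]
ee_rot: [-0.0, 0.979, 0.202, -0.0]
contact_force: [0.2, -0.7, -0.9]
width: 0.0858
```

```bash
python3 - <<'E'
from h import *
print(telemetry.get_state()['qpos']);to(.5743,-.1096,.30,23)
shot("1")
E
```

```text
[-3.05645622e-01  2.51531411e-01  1.13803005e+00  5.45569651e-05
  1.75273230e+00  8.58449698e-01]
yaw 23.3 delta [-1.4  0.3 98.7] rot [-0.03  0.03  0.3 ]
```

Call:
{"method": "servo_tool", "body": {"steps": [[-1, 0, 35, 0, 0, 0], [-1, 0, 70, 0, 0, 0], [-1, 0, 100, 0, 0, 0], [-1, 0, 125, 0, 0, 0], [-1, 0, 140, 0, 0, 0], [-1, 0, 152, 0, 0, 0], [-1, 0, 162, 0, 0, 0], [-1, 0, 167, 0, 0, 0]]}}

```text
clock: 3.6
position: [0.5731, -0.1113, 0.2319]
ee_rot: [0.0, 0.98, 0.2, -0.0]
contact_force: [-0.9, 0.2, 0.6]
width: 0.0852
```

```bash
python3 - <<'E'
from h import *
to(.5743,-.1096,.231,23)
shot("2")
i=cv2.imread("pics/side2.png");cv2.imwrite("pics/sc2.png",cv2.resize(i[100:260,160:340],None,fx=3.7,fy=3.7,interpolation=cv2.INTER_CUBIC))
E
```

```text
yaw 23.1 delta [ 1.8 -1.1  0.9] rot [0.01 0.02 0.07]
```

View pics/sc2.png

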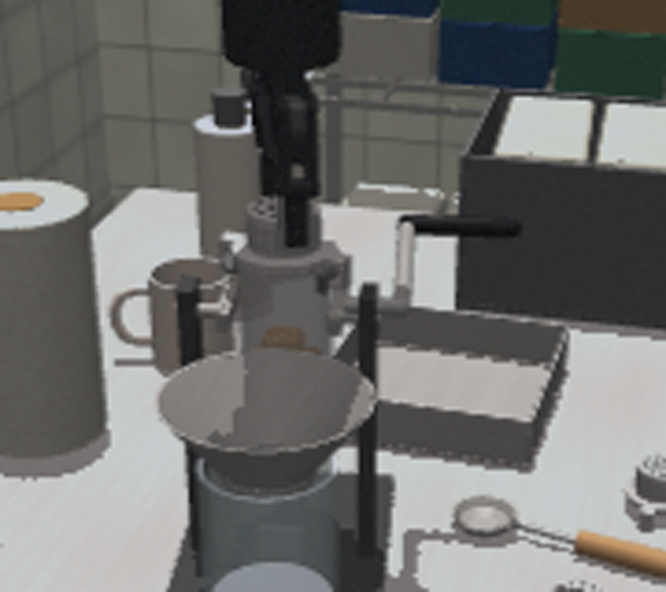

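The fingers straddle the cap grip, with the tips just above the disc (front finger at about 295,235 in the crop). I'll close them and watch the force.

Call:
{"method": "servo_tool", "body": {"steps": [[2, -1, 1, 0, 0, 0], [2, -1, 1, 0, 0, 0], [2, -1, 1, 0, 0, 0], [2, -1, 1, 0, 0, 0], [2, -1, 1, 0, 0, 0], [2, -1, 1, 0, 0, 0], [2, -1, 1, 0, 0, 0], [2, -1, 1, 0, 0, 0]], "hand": 255, "grip_force": 60}}

```text
clock: 4.5
position: [0.5756, -0.1089, 0.2324]
ee_rot: [0.0, 0.98, 0.201, 0.001]
contact_force: [0.2, 0.4, 5.0]
width: 0.0481
```

Call:
{"method": "servo_tool", "body": {"steps": [[0, 0, 0, 0, 0, -4], [0, 0, 0, 0, 0, -9], [0, 0, 0, 0, 0, -15], [0, 0, 0, 0, 0, -21], [0, 0, 0, 0, 0, -27], [0, 0, 0, 0, 0, -33], [0, 0, 0, 0, 0, -38], [0, 0, 0, 0, 0, -41]]}}

```text
clock: 5.3
position: [0.5755, -0.1087, 0.2323]
ee_rot: [0.001, 0.847, 0.532, 0.001]
contact_force: [0.9, 1.3, 5.5]
width: 0.0484
```

```bash
python3 - <<'E'
from h import *
s=telemetry.get_state();print(s['moment'],s['contact_force'])
shot("3")
i=cv2.imread("pics/side3.png");cv2.imwrite("pics/sc3.png",cv2.resize(i[100:260,160:340],None,fx=3.7,fy=3.7,interpolation=cv2.INTER_CUBIC))
E
```

```text
[ 0.19423571  0.14096994 -0.0196615 ] [0.89586275 1.32973994 5.49059758]
```

View pics/sc3.png

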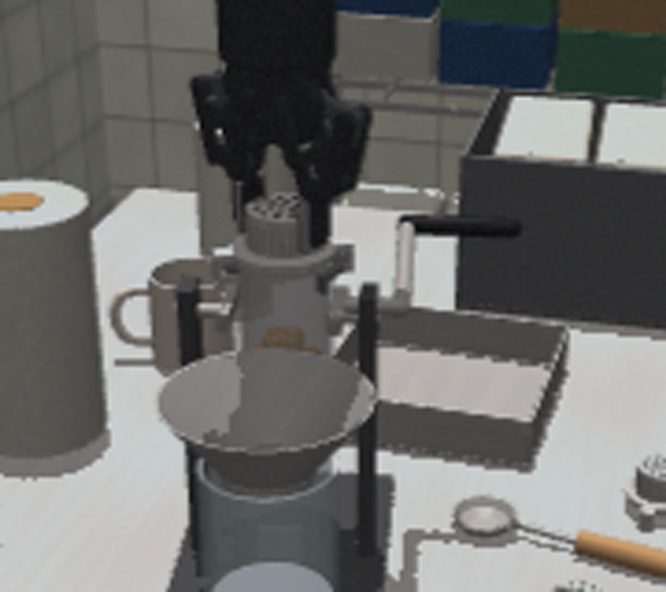

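The left ear moved down (230,245→225,262) and the right ear moved up, so the cap is turning with the hand. I'll continue.

Call:
{"method": "servo_tool", "body": {"steps": [[0, 0, 0, 0, 0, -4], [0, 0, 0, 0, 0, -10], [0, 0, 0, 0, 0, -17], [0, 0, 0, 0, 0, -24], [0, 0, 0, 0, 0, -31], [0, 0, 0, 0, 0, -38], [0, 0, 0, 0, 0, -45], [0, 0, 0, 0, 0, -50]]}}

```text
clock: 6.2
position: [0.5752, -0.1092, 0.2323]
ee_rot: [0.001, 0.542, 0.84, -0.0]
contact_force: [-1.4, -0.3, 6.1]
width: 0.0486
```

Call:
{"method": "servo_tool", "body": {"steps": [[0, 0, 0, 0, 0, -2], [0, 0, -2, 0, 0, -2], [0, 0, -4, 0, 0, -2], [0, 0, -6, 0, 0, -2], [0, 0, -8, 0, 0, -2], [0, 0, -10, 0, 0, -2]]}}

```text
clock: 6.8
position: [0.5749, -0.1088, 0.2412]
ee_rot: [-0.0, 0.529, 0.849, -0.0]
contact_force: [0.1, -0.5, -0.1]
width: 0.0484
```

```bash
python3 - <<'E'
from h import *
s=telemetry.get_state();print(s['moment'],s['contact_force'],s['qpos'])
shot("4")
i=cv2.imread("pics/side4.png");cv2.imwrite("pics/sc4.png",cv2.resize(i[100:260,160:340],None,fx=3.7,fy=3.7,interpolation=cv2.INTER_CUBIC))
E
```

```text
[-0.01388942  0.0036429  -0.00995402] [ 0.11433489 -0.46611308 -0.05458115] [-3.05898293e-01  2.86295051e-01  1.46542081e+00 -7.25459450e-05
  1.39032431e+00 -7.61888432e-01]
```

View pics/sc4.png

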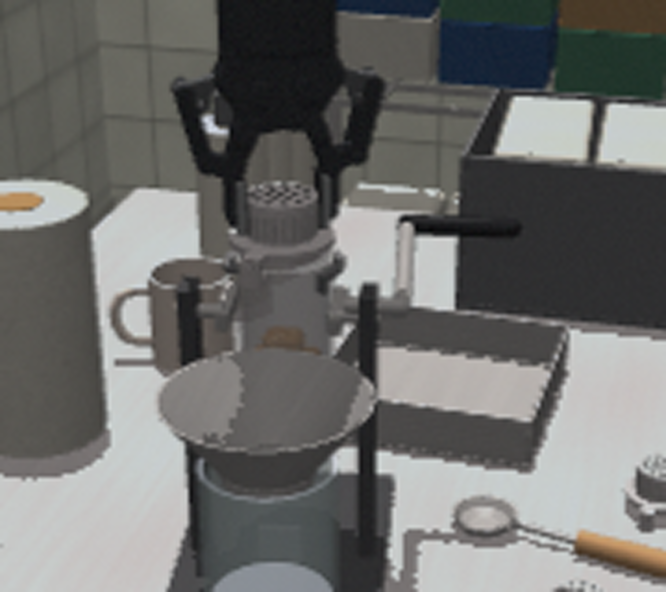

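The cap has lifted about 10 mm with no resistance, and a gap shows at (285,255). I'll lift it to clear.

Call:
{"method": "servo_tool", "body": {"steps": [[0, 0, -8, 0, 0, 0], [0, 0, -20, 0, 0, 0], [0, 0, -35, 0, 0, 0], [0, 0, -55, 0, 0, 0], [0, 0, -75, 0, 0, 0], [0, 0, -85, 0, 0, 0], [0, 0, -90, 0, 0, 0]]}}

```text
clock: 7.6
position: [0.5755, -0.109, 0.3331]
ee_rot: [0.001, 0.529, 0.849, 0.0]
contact_force: [0.8, -0.6, -1.7]
width: 0.0485
```

```bash
python3 - <<'E'
from h import *
s=telemetry.get_state();print(s['contact_force'],s['width'])
to(.497,-.342,.33); to(.497,-.342,.03)
E
```

```text
[ 0.7580661  -0.62348383 -1.66394231] 0.04854763279013137
yaw 116.1 delta [-174.6 -173.1    3.1] rot [0.11 0.11 0.  ]
yaw 116.1 delta [-174.  -173.7  303.1] rot [0.11 0.11 0.  ]
```

Call:
{"method": "servo_tool", "body": {"steps": [[-20, -20, 0, 0, 0, 0], [-45, -45, 0, 0, 0, 0], [-72, -72, 0, 0, 0, 0], [-100, -100, 0, 0, 0, 0], [-128, -128, 0, 0, 0, 0], [-153, -153, 0, 0, 0, 0], [-170, -169, 0, 0, 0, 0], [-174, -173, 0, 0, 0, 0]]}}

```text
clock: 8.4
position: [0.4951, -0.3437, 0.3302]
ee_rot: [-0.001, 0.53, 0.848, -0.0]
contact_force: [0.2, 0.6, -1.0]
width: 0.0485
```

Call:
{"method": "servo_tool", "body": {"steps": [[0, 0, 30, 0, 0, 0], [0, 0, 70, 0, 0, 0], [0, 0, 110, 0, 0, 0], [0, 0, 150, 0, 0, 0], [0, 0, 190, 0, 0, 0], [0, 0, 225, 0, 0, 0], [0, 0, 250, 0, 0, 0], [0, 0, 260, 0, 0, 0]]}}

```text
clock: 9.2
position: [0.495, -0.3387, 0.0683]
ee_rot: [-0.003, 0.529, 0.849, 0.001]
contact_force: [0.3, 1.1, -1.3]
width: 0.0481
```

```bash
python3 - <<'E'
from h import *
s=telemetry.get_state();print(s['contact_force'],s['width'])
to(.497,-.342,.027)
shot("5")
i=cv2.imread("pics/side5.png");cv2.imwrite("pics/sc5.png",cv2.resize(i[100:260,200:380],None,fx=3.7,fy=3.7,interpolation=cv2.INTER_CUBIC))
E
```

```text
[ 0.25088623  1.09203349 -1.33804398] 0.048073975743718855
yaw 116.2 delta [-4.1  0.4 41.2] rot [-0.11 -0.35  0.  ]
```

View pics/sc5.png

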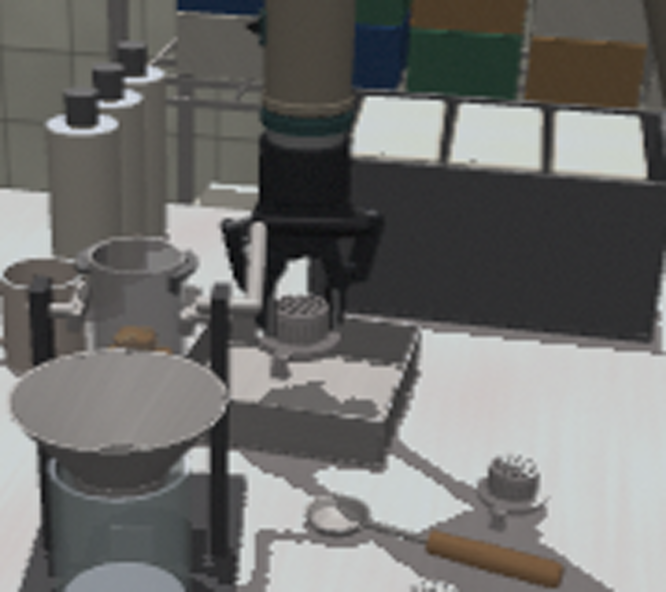

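The cap hangs level over the pan (300,330 in the crop), and the shaker is now open (135,255). I'll lower the cap gently.

Call:
{"method": "servo_tool", "body": {"steps": [[-1, 0, 8, 0, 0, 0], [-2, 0, 16, 0, 0, 0], [-3, 0, 23, 0, 0, 0], [-4, 0, 29, 0, 0, 0], [-4, 0, 34, 0, 0, 0], [-4, 0, 38, 0, 0, 0], [-4, 0, 40, 0, 0, 0], [-4, 0, 40, 0, 0, 0]]}}

```text
clock: 10.1
position: [0.498, -0.3448, 0.031]
ee_rot: [-0.0, 0.529, 0.849, 0.0]
contact_force: [-0.0, 0.7, -1.0]
width: 0.0485
```

Call:
{"method": "servo_tool", "body": {"steps": [[0, 0, 1, 0, 0, 0], [0, 0, 2, 0, 0, 0], [0, 0, 3, 0, 0, 0], [0, 0, 4, 0, 0, 0], [0, 0, 4, 0, 0, 0]]}}

```text
clock: 10.6
position: [0.498, -0.3448, 0.0272]
ee_rot: [-0.0, 0.529, 0.849, -0.0]
contact_force: [0.3, 0.5, -1.1]
width: 0.0484
```

Call:
{"method": "servo_tool", "body": {"steps": [[0, 0, 1, 0, 0, 0], [0, 0, 2, 0, 0, 0], [0, 0, 3, 0, 0, 0], [0, 0, 3, 0, 0, 0]]}}

```text
clock: 11.0
position: [0.4982, -0.345, 0.0253]
ee_rot: [0.0, 0.529, 0.849, -0.0]
contact_force: [-1.4, 1.4, 5.3]
width: 0.0487
```

Contact felt (5 N up). I'll release and go up.

Call:
{"method": "servo_tool", "body": {"steps": [[0, 0, 0, 0, 0, 0], [0, 0, 0, 0, 0, 0], [0, 0, 0, 0, 0, 0], [0, 0, 0, 0, 0, 0], [0, 0, 0, 0, 0, 0], [0, 0, 0, 0, 0, 0], [0, 0, -10, 0, 0, 0], [0, 0, -25, 0, 0, 0]], "hand": 0}}

```text
clock: 11.8
position: [0.4975, -0.3444, 0.0492]
ee_rot: [-0.001, 0.529, 0.849, 0.0]
contact_force: [0.1, -0.2, 0.5]
width: 0.0855
```

Call:
{"method": "servo_tool", "body": {"steps": [[0, 0, -30, 0, 0, 0], [0, 0, -70, 0, 0, 0], [0, 0, -115, 0, 0, 0], [0, 0, -160, 0, 0, 0], [0, 0, -205, 0, 0, 0], [0, 0, -245, 0, 0, 0], [0, 0, -270, 0, 0, 0], [0, 0, -280, 0, 0, 0]]}}

```text
clock: 12.6
position: [0.4988, -0.3454, 0.3336]
ee_rot: [0.003, 0.529, 0.849, -0.001]
contact_force: [0.4, 0.4, -0.3]
width: 0.0853
```

```bash
python3 - <<'E'
from h import *
s=telemetry.get_state();print(s['contact_force'],s['qpos'])
b=st(-.125,-.074,.03);print(b)
to(b[0],b[1],.33,98.5)
o=shot("6")
for n in o:
    p,W=o[n];p=p.astype(int)
    m=np.all((W>[.40,-.2,.2])&(W<[.53,-.10,.27]),-1)&(p.max(-1)<60);P=W[m]
    if len(P):print(n,P.mean(0),P[:,2].max(),len(P))
i=cv2.imread("pics/side6.png");cv2.imwrite("pics/sc6.png",cv2.resize(i[120:280,180:360],None,fx=3.7,fy=3.7,interpolation=cv2.INTER_CUBIC))
E
```

```text
[ 0.37613455  0.44088117 -0.28931134] [-7.20241028e-01  2.84880065e-01  1.24469916e+00 -1.19639058e-05
  1.60518356e+00 -1.17652396e+00]
[ 0.45631091 -0.16566335  0.235     ]
yaw 116.1 delta [180.   41.    2.6] rot [ 0.2   0.34 17.64]
side [ 0.45700242 -0.16141923  0.23710461] 0.24210697013615523 146
top [ 0.46139102 -0.16483543  0.24128131] 0.24888020316771176 177
```

View pics/sc6.png

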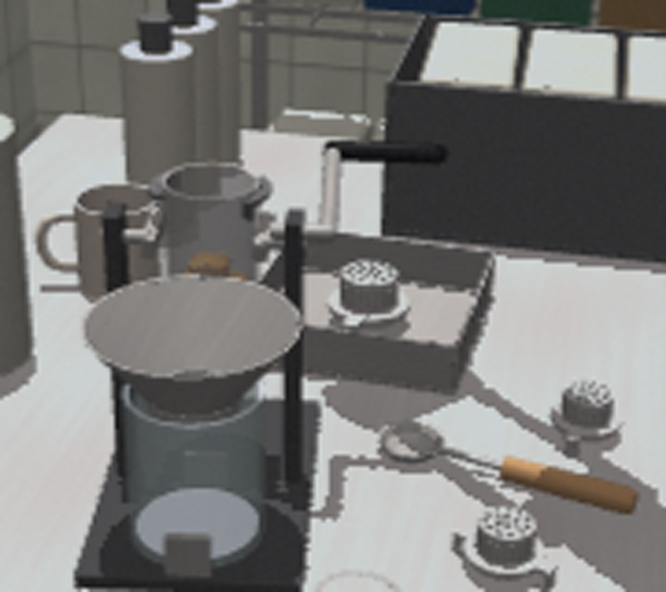

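The cap sits upright in the pan (370,300). Next is the crank bar: turn the tool to yaw 8.5° and move above it.

Call:
{"method": "servo_tool", "body": {"steps": [[10, 2, 0, 0, 0, 6], [25, 6, 0, 0, 0, 14], [50, 12, 0, 0, 0, 22], [75, 17, 0, 0, 0, 30], [100, 23, 0, 0, 0, 38], [130, 30, 0, 0, 0, 46], [160, 36, 0, 0, 0, 53], [180, 41, 0, 0, 0, 60]]}}

```text
clock: 13.5
position: [0.4538, -0.1628, 0.3271]
ee_rot: [-0.002, 0.883, 0.469, -0.001]
contact_force: [0.8, 0.4, 0.6]
width: 0.0851
```

Call:
{"method": "servo_tool", "body": {"steps": [[0, 0, 0, 0, 0, 8], [0, 0, 0, 0, 0, 16], [0, 0, 0, 0, 0, 24], [0, 0, 0, 0, 0, 32], [0, 0, 0, 0, 0, 40], [0, 0, 0, 0, 0, 46], [0, 0, 0, 0, 0, 47.6], [0, 0, 0, 0, 0, 47.6]]}}

```text
clock: 14.3
position: [0.455, -0.1649, 0.3278]
ee_rot: [-0.001, 0.997, 0.075, -0.001]
contact_force: [0.6, -0.3, -0.2]
width: 0.0854
```

```bash
python3 - <<'E'
from h import *
s=telemetry.get_state();print(s['contact_force'],s['qpos'])
to(.456,-.1645,.217,8.5)
E
```

```text
[ 0.60170313 -0.26315413 -0.23705404] [-4.91506623e-01  9.64382372e-02  1.50019413e+00 -5.32453475e-05
  1.54789326e+00  9.28958954e-01]
yaw 8.6 delta [  1.3  -0.  110.8] rot [-0.1   0.14  0.11]
```

Call:
{"method": "servo_tool", "body": {"steps": [[1, 0, 20, 0, 0, 0], [1, 0, 45, 0, 0, 0], [1, 0, 70, 0, 0, 0], [1, 0, 90, 0, 0, 0], [1, 0, 103, 0, 0, 0], [1, 0, 109, 0, 0, 0], [1, 0, 111, 0, 0, 0], [1, 0, 111, 0, 0, 0]]}}

```text
clock: 15.1
position: [0.4568, -0.1652, 0.2184]
ee_rot: [0.0, 0.997, 0.075, 0.0]
contact_force: [0.4, 0.9, -0.3]
width: 0.0855
```

```bash
python3 - <<'E'
from h import *
to(.456,-.1645,.217,8.5)
shot("7")
i=cv2.imread("pics/side7.png");j=cv2.imread("pics/top7.png");k=lambda a:cv2.resize(a,(400,360),interpolation=cv2.INTER_CUBIC);cv2.imwrite("pics/sc7.png",np.hstack([k(i[100:280,180:380]),k(j[130:260,290:434])]))
E
```

```text
yaw 8.6 delta [-0.6 -0.8  1.4] rot [ 0.01 -0.01  0.06]
```

View pics/sc7.png

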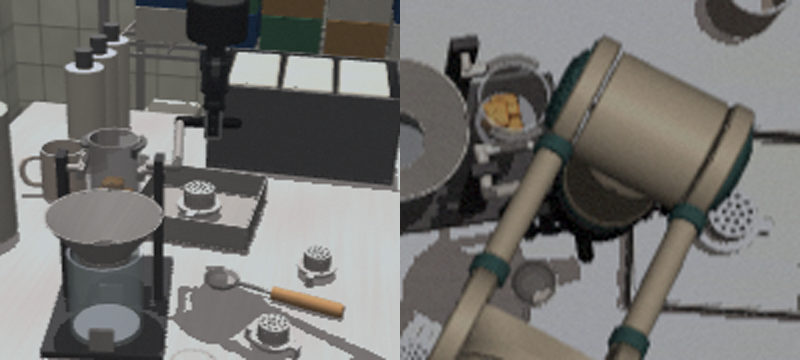

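The fingers straddle the bar (210,125 left view), and the lumps show in the open shaker (503,108 right view). I'll close on the bar.

Call:
{"method": "servo_tool", "body": {"steps": [[0, 0, 1, 0, 0, 0], [0, 0, 1, 0, 0, 0], [0, 0, 1, 0, 0, 0], [0, 0, 1, 0, 0, 0], [0, 0, 1, 0, 0, 0], [0, 0, 1, 0, 0, 0], [0, 0, 1, 0, 0, 0], [0, 0, 1, 0, 0, 0]], "hand": 255, "grip_force": 40}}

```text
clock: 16.0
position: [0.4569, -0.1667, 0.2177]
ee_rot: [0.002, 0.997, 0.074, 0.0]
contact_force: [-0.1, -4.6, 0.2]
width: 0.012
```

```bash
python3 - <<'E'
from h import *
s=telemetry.get_state();print(s['position'],s['contact_force'],s['width'])
# arc rows: tool yaw 8.5: tool x=UX, tool y=-UY, tool z down; start angle a0
a0=np.arctan2(30,-74)
for t in np.arange(0,2.41,.1):
    a=a0-t; y=80*np.cos(a)+74; z=80*np.sin(a)-30
    y=79.85*np.cos(a)-79.85*np.cos(a0); z=79.85*(np.sin(a)-np.sin(a0))
    print(round(t,1),round(-y,1),round(-z,1))
E
```

```text
[ 0.45688729 -0.16668346  0.21767594] [-0.08969263 -4.63641868  0.1526347 ] 0.01202977557459077
0.0 -0.0 -0.0
0.1 -3.4 -7.2
0.2 -7.4 -14.1
0.3 -12.2 -20.5
0.4 -17.5 -26.4
0.5 -23.4 -31.8
0.6 -29.9 -36.5
0.7 -36.7 -40.6
0.8 -44.0 -44.0
0.9 -51.5 -46.6
1.0 -59.3 -48.5
1.1 -67.2 -49.6
1.2 -75.1 -49.8
1.3 -83.1 -49.3
1.4 -91.0 -48.0
1.5 -98.7 -45.9
1.6 -106.1 -43.1
1.7 -113.3 -39.5
1.8 -120.0 -35.2
1.9 -126.3 -30.3
2.0 -132.1 -24.8
2.1 -137.3 -18.7
2.2 -141.8 -12.2
2.3 -145.7 -5.2
2.4 -148.8 2.1
```

Call:
{"method": "servo_tool", "body": {"steps": [[0, -1.5, -3.5, 0, 0, 0], [0, -3.4, -7.2, 0, 0, 0], [0, -7.4, -14.1, 0, 0, 0], [0, -12.2, -20.5, 0, 0, 0], [0, -17.5, -26.4, 0, 0, 0], [0, -23.4, -31.8, 0, 0, 0], [0, -29.9, -36.5, 0, 0, 0], [0, -36.7, -40.6, 0, 0, 0]]}}

```text
clock: 16.8
position: [0.4521, -0.1346, 0.2598]
ee_rot: [0.007, 0.997, 0.074, 0.001]
contact_force: [-0.8, -15.1, 3.9]
width: 0.0126
```

```bash
python3 - <<'E'
from h import *
s=telemetry.get_state();print(s['position'],s['contact_force'],s['width'])
shot("8")
i=cv2.imread("pics/side8.png");cv2.imwrite("pics/sc8.png",cv2.resize(i[100:280,180:380],None,fx=3,fy=3,interpolation=cv2.INTER_CUBIC))
E
```

```text
[ 0.4521066  -0.13456806  0.25978853] [ -0.84773425 -15.07193558   3.91277513] 0.012556101872881427
```

View pics/sc8.png

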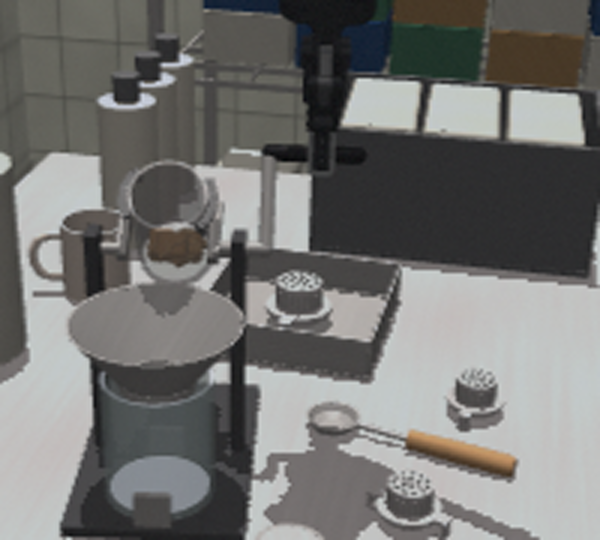

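The shaker is tilted about 0.65 rad and following the hand. The lumps are still inside (175,245). I'll continue more slowly.

Call:
{"method": "servo_tool", "body": {"steps": [[0, -3.6, -1.8, 0, 0, 0], [0, -7.3, -3.4, 0, 0, 0], [0, -11, -4.8, 0, 0, 0], [0, -14.8, -6, 0, 0, 0], [0, -18.7, -7, 0, 0, 0], [0, -22.6, -7.9, 0, 0, 0], [0, -26.5, -8.5, 0, 0, 0], [0, -30.5, -9, 0, 0, 0]]}}

```text
clock: 17.7
position: [0.4479, -0.1043, 0.2711]
ee_rot: [0.007, 0.997, 0.074, 0.002]
contact_force: [-5.3, -12.2, 15.0]
width: 0.0126
```

Call:
{"method": "servo_tool", "body": {"steps": [[0, -4, -0.2, 0, 0, 0], [0, -7.9, -0.2, 0, 0, 0], [0, -11.9, -0.1, 0, 0, 0], [0, -15.9, 0.3, 0, 0, 0], [0, -19.9, 0.8, 0, 0, 0], [0, -23.8, 1.6, 0, 0, 0], [0, -27.7, 2.5, 0, 0, 0], [0, -31.5, 3.7, 0, 0, 0]]}}

```text
clock: 18.5
position: [0.4427, -0.0702, 0.2652]
ee_rot: [0.004, 0.997, 0.074, 0.001]
contact_force: [-0.6, -6.2, 2.5]
width: 0.0129
```

Call:
{"method": "servo_tool", "body": {"steps": [[0, -3.7, 1.4, 0, 0, 0], [0, -7.4, 2.8, 0, 0, 0], [0, -11, 4.5, 0, 0, 0], [0, -14.6, 6.4, 0, 0, 0], [0, -18, 8.5, 0, 0, 0], [0, -21.3, 10.7, 0, 0, 0], [0, -24.5, 13.1, 0, 0, 0], [0, -27.6, 15.6, 0, 0, 0]]}}

```text
clock: 19.3
position: [0.4387, -0.0428, 0.2487]
ee_rot: [0.003, 0.997, 0.075, 0.001]
contact_force: [-0.8, -8.2, 6.1]
width: 0.0126
```

Call:
{"method": "servo_tool", "body": {"steps": [[0, -3, 2.7, 0, 0, 0], [0, -5.8, 5.5, 0, 0, 0], [0, -8.5, 8.5, 0, 0, 0], [0, -11, 11.6, 0, 0, 0], [0, -13.4, 14.8, 0, 0, 0], [0, -15.5, 18.1, 0, 0, 0], [0, -17.5, 21.5, 0, 0, 0], [0, -19.4, 25.1, 0, 0, 0]]}}

```text
clock: 20.1
position: [0.436, -0.0235, 0.2235]
ee_rot: [0.003, 0.997, 0.075, 0.001]
contact_force: [0.2, -6.9, 4.5]
width: 0.0125
```

```bash
python3 - <<'E'
from h import *
s=telemetry.get_state();print(s['position'],s['contact_force'],s['width'],(s['position']-H)@UX,(s['position']-H)@UY)
shot("9")
i=cv2.imread("pics/side9.png");cv2.imwrite("pics/sc9.png",cv2.resize(i[100:280,180:380],None,fx=3,fy=3,interpolation=cv2.INTER_CUBIC))
E
```

```text
[ 0.43598327 -0.02350354  0.22351574] [ 0.16651416 -6.89374699  4.46294862] 0.01247957725422233 -0.12409180253436794 0.06960292418581383
```

View pics/sc9.png

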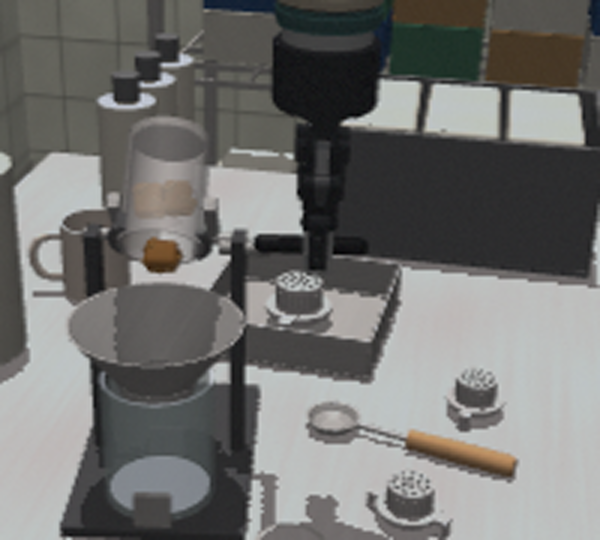

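The shaker is at about 2.28 rad, with one lump at the mouth (162,255) and the rest behind it. I'll go on to the stop.

Call:
{"method": "servo_tool", "body": {"steps": [[0, -1.6, 3.6, 0, 0, 0], [0, -3.1, 7.3, 0, 0, 0], [0, -4, 9.5, 0, 0, 0], [0, -4.5, 11, 0, 0, 0], [0, -4.5, 12, 0, 0, 0], [0, -4.5, 12, 0, 0, 0], [0, -4.5, 12, 0, 0, 0], [0, -4.5, 12, 0, 0, 0]]}}

```text
clock: 21.0
position: [0.4354, -0.0195, 0.2134]
ee_rot: [0.004, 0.997, 0.075, 0.002]
contact_force: [-3.0, -8.4, 16.3]
width: 0.0124
```

```bash
python3 - <<'E'
from h import *
s=telemetry.get_state();print(s['position'],s['contact_force'],s['width'],(s['position']-H)@UX,(s['position']-H)@UY)
shot("10")
i=cv2.imread("pics/side10.png");j=cv2.imread("pics/top10.png");k=lambda a:cv2.resize(a,(400,400),interpolation=cv2.INTER_CUBIC);cv2.imwrite("pics/sc10.png",np.hstack([k(i[100:280,180:360]),k(j[120:250,240:370])]))
E
```

```text
[ 0.43541123 -0.01952863  0.21342267] [-2.97770546 -8.3522224  16.2522244 ] 0.012385776601127751 -0.12407003241604411 0.07361872466723476
```

View pics/sc10.png

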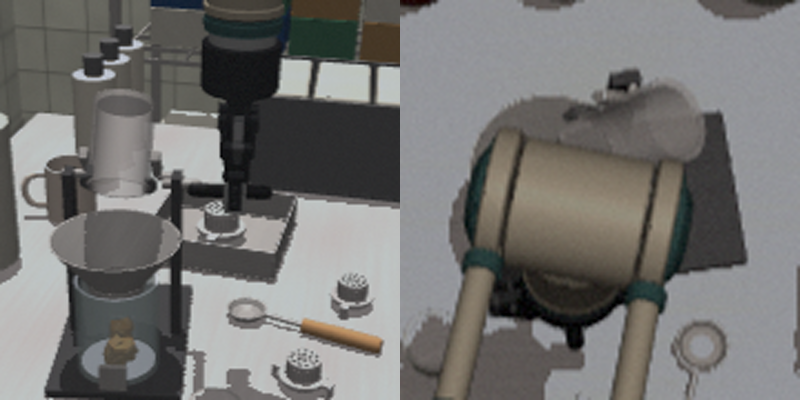

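The shaker is at its stop (2.42 rad) and empty, and the lumps are in the jar (120,340 left view). I'll swing it back.

Call:
{"method": "servo_tool", "body": {"steps": [[0, 2, -6, 0, 0, 0], [0, 4.5, -12, 0, 0, 0], [0, 8.4, -19, 0, 0, 0], [0, 12.9, -25.5, 0, 0, 0], [0, 18.1, -31.6, 0, 0, 0], [0, 23.9, -37.1, 0, 0, 0], [0, 30.2, -42, 0, 0, 0], [0, 36.9, -46.3, 0, 0, 0]]}}

```text
clock: 21.9
position: [0.44, -0.051, 0.257]
ee_rot: [-0.003, 0.997, 0.074, 0.0]
contact_force: [3.5, 5.6, -2.2]
width: 0.0124
```

Call:
{"method": "servo_tool", "body": {"steps": [[0, 7.2, -3.6, 0, 0, 0], [0, 14.6, -6.4, 0, 0, 0], [0, 22.3, -8.5, 0, 0, 0], [0, 30.2, -9.8, 0, 0, 0], [0, 38.2, -10.3, 0, 0, 0], [0, 46.1, -10.1, 0, 0, 0], [0, 54, -9, 0, 0, 0], [0, 61.8, -7.1, 0, 0, 0]]}}

```text
clock: 22.7
position: [0.4492, -0.1119, 0.2658]
ee_rot: [-0.002, 0.997, 0.075, 0.001]
contact_force: [1.7, 6.3, -2.0]
width: 0.0123
```

Call:
{"method": "servo_tool", "body": {"steps": [[0, 7.5, 2.6, 0, 0, 0], [0, 14.8, 5.9, 0, 0, 0], [0, 21.6, 10, 0, 0, 0], [0, 28.1, 14.8, 0, 0, 0], [0, 34, 20.2, 0, 0, 0], [0, 39.3, 26.1, 0, 0, 0], [0, 44.1, 32.5, 0, 0, 0], [0, 48.1, 39.4, 0, 0, 0]]}}

```text
clock: 23.5
position: [0.4565, -0.1605, 0.2257]
ee_rot: [-0.001, 0.997, 0.074, 0.001]
contact_force: [1.2, 4.6, 4.0]
width: 0.0121
```

```bash
python3 - <<'E'
from h import *
s=telemetry.get_state();print(s['position'],s['contact_force'],s['width'],(s['position']-H)@UX,(s['position']-H)@UY)
to(.4569,-.1667,.2177,8.5)
E
```

```text
[ 0.45645392 -0.16045503  0.22569056] [1.2211097  4.59841855 4.04087494] 0.012133381224430497 -0.12408872129368265 -0.06887002463594567
yaw 8.5 delta [-0.5  6.3  8. ] rot [-0.14 -0.12  0.03]
```

Call:
{"method": "servo_tool", "body": {"steps": [[0, 2, 3.5, 0, 0, 0], [0, 3.5, 7.2, 0, 0, 0], [0, 4.5, 10, 0, 0, 0], [0, 5, 12, 0, 0, 0], [0, 5, 13, 0, 0, 0], [0, 5, 13, 0, 0, 0], [0, 5, 13, 0, 0, 0]]}}

```text
clock: 24.2
position: [0.4574, -0.1667, 0.212]
ee_rot: [0.0, 0.997, 0.074, 0.001]
contact_force: [2.4, 4.6, 5.1]
width: 0.0128
```

```bash
python3 - <<'E'
from h import *
s=telemetry.get_state();print(s['position'],s['contact_force'],s['width'],(s['position']-H)@UX,(s['position']-H)@UY)
E
```

```text
[ 0.45736692 -0.16670516  0.2120492 ] [2.37913394 4.58785823 5.12323046] 0.012776064888809885 -0.12410957984495355 -0.07518645014768767
```

```bash
cat >> h.py <<'E'
def bar(o):
    for n in o:
        p,W=o[n];p=p.astype(int)
        m=np.all((W>[.40,-.2,.2])&(W<[.53,-.14,.27]),-1)&(p.max(-1)<60);
        # only outer end/visible bar
        m&=W[...,2]<.26
        P=W[m]
        if len(P):print(n,P.mean(0),P[:,2].min(),P[:,2].max(),len(P))
E
python3 - <<'E'
from h import *
o=shot("11");bar(o)
i=cv2.imread("pics/side11.png");j=cv2.imread("pics/side6.png");k=lambda a:cv2.resize(a,(400,400),interpolation=cv2.INTER_CUBIC);cv2.imwrite("pics/sc11.png",np.hstack([k(i[140:240,210:310]),k(j[140:240,210:310])]))
E
```

```text
side [ 0.45635548 -0.15594562  0.23600363] 0.2177324620938989 0.2507930162793725 188
top [ 0.43398305 -0.16674886  0.23975316] 0.22152620777292742 0.25808935384642173 45
```

View pics/sc11.png

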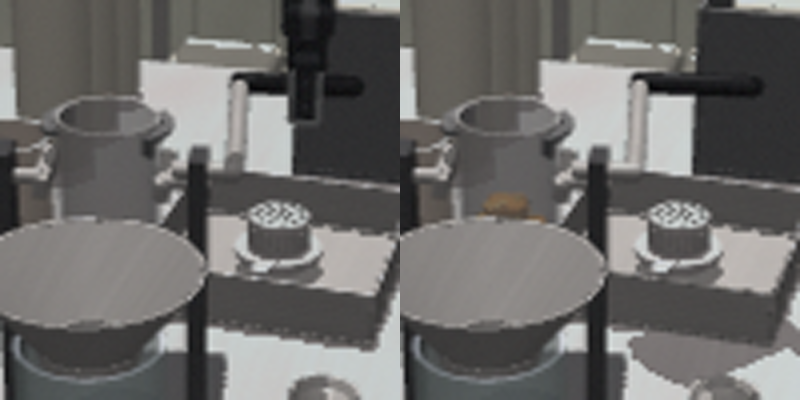

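The shaker pose matches the picture from before the tipping (rim at 110,115 in both), so it is back upright and empty. I'll release.

Call:
{"method": "servo_tool", "body": {"steps": [[0, 0, 0, 0, 0, 0], [0, 0, 0, 0, 0, 0], [0, 0, 0, 0, 0, 0], [0, 0, 0, 0, 0, 0], [0, 0, 0, 0, 0, 0], [0, 0, -8, 0, 0, 0], [0, 0, -25, 0, 0, 0], [0, 0, -50, 0, 0, 0]], "hand": 0}}

```text
clock: 25.1
position: [0.4561, -0.1663, 0.2615]
ee_rot: [-0.001, 0.997, 0.074, -0.001]
contact_force: [0.3, -0.5, 0.0]
width: 0.0855
```

Call:
{"method": "servo_tool", "body": {"steps": [[0, 0, -40, 0, 0, 0], [0, 0, -80, 0, 0, 0], [0, 0, -105, 0, 0, 0], [0, 0, -110, 0, 0, 0], [0, 0, -110, 0, 0, 0]]}}

```text
clock: 25.6
position: [0.457, -0.1668, 0.3722]
ee_rot: [0.001, 0.997, 0.074, 0.001]
contact_force: [-0.9, 0.2, -1.2]
width: 0.0855
```

```bash
cat >> h.py <<'E'
import scipy.ndimage as nd
def findl(o,lo=(.2,-.6,.0),hi=(.75,.5,.1)):
    for n in o:
        p,W=o[n];h=cv2.cvtColor(p,cv2.COLOR_RGB2HSV)
        b=np.all((W>[.38,.13,.0155])&(W<[.70,.42,.07]),-1)
        l,k=nd.label(b)
        for i in range(1,k+1):
            q=W[l==i]
            if len(q)>30:
                t=q[q[:,2]>np.percentile(q[:,2],60)-.004]
                r=cv2.minAreaRect(t[:,:2].astype(np.float32))
                v,u=np.where(l==i)
                print(n,"px",int(u.mean()),int(v.mean()),"bbox",np.round((q.min(0)+q.max(0))/2,4),"top",np.round(q[:,2].max(),3),"rect",np.round(r[0],4),np.round(r[1],3),round(r[2],1),len(q))
E
python3 - <<'E'
from h import *
o=shot("12");bar(o);findl(o)
i=cv2.imread("pics/side12.png");j=cv2.imread("pics/top12.png");k=lambda a:cv2.resize(a,(400,400),interpolation=cv2.INTER_CUBIC);cv2.imwrite("pics/sc12.png",np.hstack([k(i[180:300,180:300]),k(i[290:410,120:240+60][:, :180])]))
E
```

```text
side [ 0.45775986 -0.1614298   0.23715958] 0.2296148412974719 0.2425489253295008 146
top [ 0.4491633  -0.16666679  0.24099417] 0.2313025591507969 0.2471324804001298 114
side px 216 331 bbox [0.5229 0.2402 0.0255] top 0.035 rect [0.5243 0.2412] [0.027 0.024] 45.2 204
side px 245 340 bbox [0.4617 0.2516 0.0262] top 0.037 rect [0.4618 0.2499] [0.024 0.03 ] 19.7 216
side px 186 361 bbox [0.5522 0.321  0.0261] top 0.037 rect [0.5531 0.3214] [0.029 0.024] 74.0 260
top px 176 188 bbox [0.5559 0.3175 0.0283] top 0.041 rect [0.5556 0.3204] [0.027 0.022] 70.1 106
top px 203 198 bbox [0.5257 0.2417 0.0281] top 0.041 rect [0.5254 0.2384] [0.027 0.024] 45.0 97
top px 199 219 bbox [0.4642 0.2498 0.0278] top 0.04 rect [0.4638 0.2479] [0.024 0.024] 21.0 88
```

View pics/sc12.png

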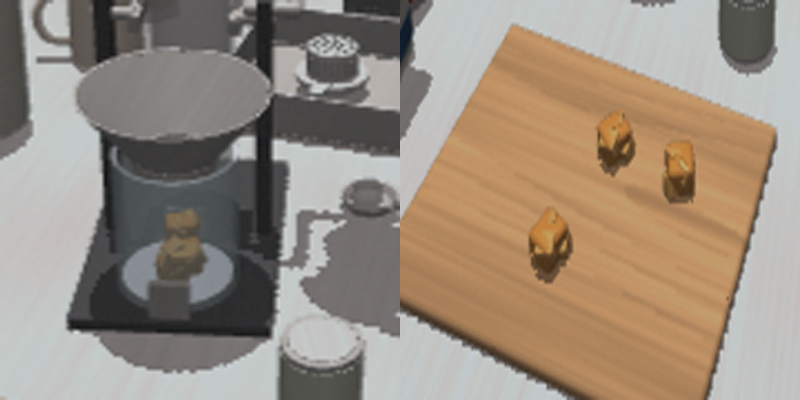

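View pics/top12.png

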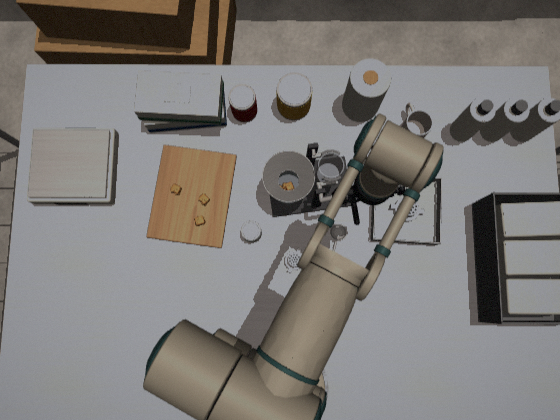

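```bash
python3 - <<'E'
import cv2,numpy as np
i=cv2.imread("pics/top12.png");j=cv2.imread("pics/top7.png");s=cv2.imread("pics/side12.png");k=lambda a:cv2.resize(a,(260,400),interpolation=cv2.INTER_CUBIC)
cv2.imwrite("pics/z12.png",np.hstack([k(i[150:210,260:299]),k(j[150:190,317:343]),k(s[235:277,215:242])]))
E
```

```text
(no output)
```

View pics/z12.png

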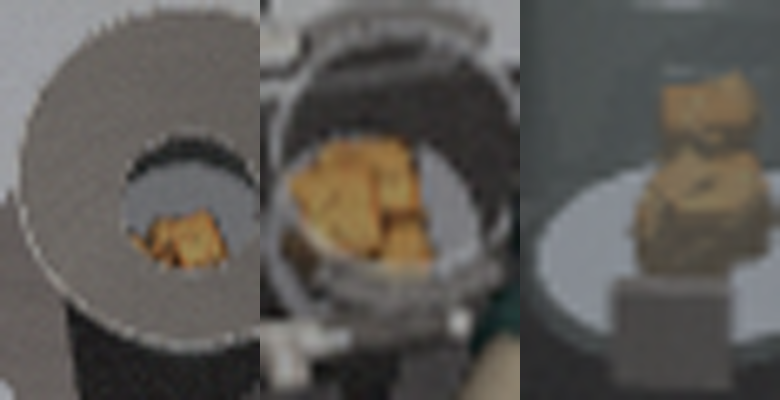

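```bash
python3 - <<'E'
from h import *
to(.5243,.2400,.25,45)
E
```

```text
yaw 8.5 delta [ 127.9 -391.5  120.4] rot [ -0.12   0.1  -36.47]
```

The funnel throat is clear, with lumps visible on the jar floor below it, and the shaker is empty. Now the board lumps, starting with the one at (0.524, 0.240).

Call:
{"method": "servo_tool", "body": {"steps": [[8, -20, 0, 0, 0, -4], [20, -60, 0, 0, 0, -8], [34, -105, 0, 0, 0, -12], [49, -150, 0, 0, 0, -16], [64, -195, 0, 0, 0, -20], [79, -240, 0, 0, 0, -25], [93, -285, 0, 0, 0, -30], [108, -330, 0, 0, 0, -36]]}}

```text
clock: 26.5
position: [0.5138, 0.1775, 0.3695]
ee_rot: [-0.0, 0.925, 0.381, -0.002]
contact_force: [0.9, 0.0, -0.2]
width: 0.0859
```

```bash
python3 - <<'E'
from h import *
to(.5243,.2400,.12,45)
E
```

```text
yaw 44.8 delta [ 52.3 -36.6 249.4] rot [-0.1   0.19 -0.23]
```

Call:
{"method": "servo_tool", "body": {"steps": [[15, -12, 30, 0, 0, 0], [35, -26, 75, 0, 0, 0], [48, -34, 120, 0, 0, 0], [52, -37, 165, 0, 0, 0], [52, -37, 205, 0, 0, 0], [52, -37, 235, 0, 0, 0], [52, -37, 249, 0, 0, 0], [52, -37, 249, 0, 0, 0]]}}

```text
clock: 27.3
position: [0.5224, 0.2375, 0.118]
ee_rot: [-0.0, 0.925, 0.379, -0.005]
contact_force: [-0.2, -0.7, -0.0]
width: 0.0856
```

```bash
python3 - <<'E'
from h import *
o=shot("13");findl(o)
to(.5245,.2400,.016,45)
E
```

```text
side px 216 331 bbox [0.5227 0.24   0.0257] top 0.036 rect [0.5244 0.2408] [0.026 0.024] 49.3 207
side px 245 340 bbox [0.462  0.2515 0.0263] top 0.037 rect [0.4621 0.2496] [0.024 0.028] 19.6 213
side px 187 361 bbox [0.5524 0.3214 0.026 ] top 0.036 rect [0.5529 0.3225] [0.027 0.025] 68.0 260
top px 173 189 bbox [0.5536 0.3276 0.0285] top 0.041 rect [0.5528 0.322 ] [0.021 0.02 ] 63.0 53
yaw 44.5 delta [  0.9  -1.6 105.6] rot [-0.05  0.11 -0.47]
```

Call:
{"method": "servo_tool", "body": {"steps": [[0, 0, 25, 0, 0, 0], [0, 0, 50, 0, 0, 0], [0, 0, 72, 0, 0, 0], [0, 0, 88, 0, 0, 0], [0, 0, 97, 0, 0, 0], [0, 0, 101, 0, 0, 0], [0, 0, 103, 0, 0, 0], [0, 0, 103, 0, 0, 0]]}}

```text
clock: 28.2
position: [0.5264, 0.2388, 0.0202]
ee_rot: [0.0, 0.925, 0.379, 0.001]
contact_force: [0.2, 0.7, -0.4]
width: 0.0851
```

```bash
python3 - <<'E'
from h import *
to(.5245,.2400,.016,45)
E
```

```text
yaw 44.5 delta [-0.5 -2.2  4.2] rot [ 0.04 -0.07 -0.46]
```

Call:
{"method": "servo_tool", "body": {"steps": [[-0.5, -2, 2, 0, 0, 0], [-0.5, -2, 4, 0, 0, 0], [-0.5, -2, 4, 0, 0, 0], [-0.5, -2, 4, 0, 0, 0], [-0.5, -2, 4, 0, 0, 0], [-0.5, -2, 4, 0, 0, 0], [-0.5, -2, 4, 0, 0, 0], [-0.5, -2, 4, 0, 0, 0]], "hand": 255, "grip_force": 30}}

```text
clock: 29.0
position: [0.5243, 0.2397, 0.0157]
ee_rot: [0.0, 0.925, 0.379, 0.0]
contact_force: [-0.3, 0.5, 2.0]
width: 0.0223
```

Call:
{"method": "servo_tool", "body": {"steps": [[0, 0, 0, 0, 0, 0], [0, 0, -15, 0, 0, 0], [0, 0, -45, 0, 0, 0], [0, 0, -85, 0, 0, 0], [0, 0, -130, 0, 0, 0], [0, 0, -175, 0, 0, 0], [0, 0, -215, 0, 0, 0], [0, 0, -240, 0, 0, 0]]}}

```text
clock: 29.8
position: [0.5247, 0.2399, 0.2588]
ee_rot: [0.0, 0.925, 0.379, 0.002]
contact_force: [0.8, 0.5, -0.0]
width: 0.0223
```

```bash
python3 - <<'E'
from h import *
to(.5585,-.0028,.26,8.5);to(.5585,-.0028,.26);print(telemetry.get_state()['qpos'])
E
```

```text
yaw 44.5 delta [-146.2  196.7   -1.3] rot [ 0.04 -0.24 36.04]
yaw 44.5 delta [-146.2  196.7   -1.3] rot [ 0.11 -0.21 -0.  ]
[ 3.08305720e-01  2.62755019e-01  1.45533571e+00 -8.11364778e-05
  1.41926159e+00  1.10174240e+00]
```

Call:
{"method": "servo_tool", "body": {"steps": [[-15, 20, 0, 0, 0, 0], [-38, 50, 0, 0, 0, 0], [-62, 83, 0, 0, 0, 0], [-87, 117, 0, 0, 0, 0], [-110, 148, 0, 0, 0, 0], [-130, 175, 0, 0, 0, 0], [-143, 192, 0, 0, 0, 0], [-146, 197, 0, 0, 0, 0]]}}

```text
clock: 30.6
position: [0.558, -0.0054, 0.2549]
ee_rot: [0.0, 0.926, 0.378, -0.001]
contact_force: [-0.5, 0.5, 0.4]
width: 0.0223
```

Call:
{"method": "servo_tool", "body": {"steps": [[0, 0, 15, 0, 0, 0], [0, 0, 40, 0, 0, 0], [0, 0, 65, 0, 0, 0], [0, 0, 85, 0, 0, 0], [0, 0, 95, 0, 0, 0], [0, 0, 98, 0, 0, 0], [0, 0, 98, 0, 0, 0]]}}

```text
clock: 31.3
position: [0.5583, -0.0027, 0.1576]
ee_rot: [-0.0, 0.925, 0.379, 0.0]
contact_force: [0.2, -1.2, -0.4]
width: 0.0223
```

```bash
python3 - <<'E'
from h import *
to(.5585,-.0028,.16)
shot("14")
i=cv2.imread("pics/side14.png");cv2.imwrite("pics/sc14.png",cv2.resize(i[120:290,160:330],None,fx=3.3,fy=3.3,interpolation=cv2.INTER_CUBIC))
E
```

```text
yaw 44.6 delta [ 0.1  0.2 -2.4] rot [-0. -0.  0.]
```

View pics/sc14.png

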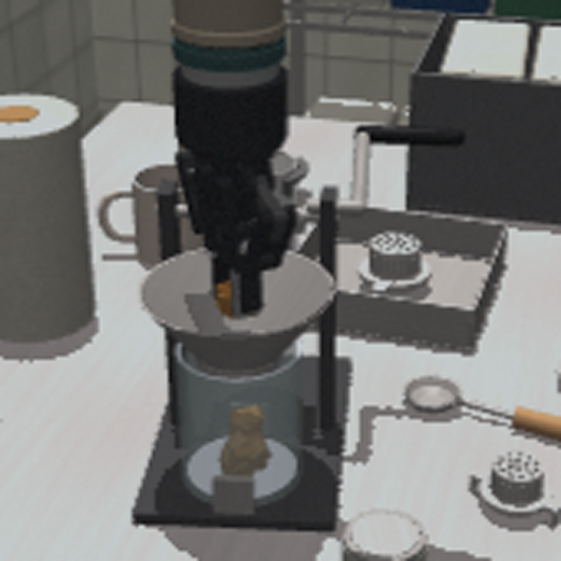

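The lump is in the fingers inside the funnel (225,297), over the throat. I'll release it with a partial opening.

Call:
{"method": "servo_tool", "body": {"steps": [[0, 0, 0, 0, 0, 0], [0, 0, 0, 0, 0, 0], [0, 0, 0, 0, 0, 0], [0, 0, 0, 0, 0, 0], [0, 0, -25, 0, 0, 0], [0, 0, -60, 0, 0, 0], [0, 0, -95, 0, 0, 0], [0, 0, -110, 0, 0, 0]], "hand": 130}}

```text
clock: 32.2
position: [0.5596, -0.0034, 0.2712]
ee_rot: [0.002, 0.925, 0.379, 0.003]
contact_force: [0.2, 0.1, 0.2]
width: 0.0416
```

```bash
python3 - <<'E'
from h import *
print(telemetry.get_state()['width'])
o=shot("15");findl(o)
to(.4620,.2505,.27,20);to(.4620,.2505,.12,20)
i=cv2.imread("pics/side15.png");cv2.imwrite("pics/sc15.png",cv2.resize(i[180:420,110:350],None,fx=2.4,fy=2.4,interpolation=cv2.INTER_CUBIC))
E
```

```text
0.04158252937890058
side px 245 340 bbox [0.4618 0.2509 0.0258] top 0.036 rect [0.462  0.2494] [0.024 0.03 ] 19.5 218
side px 187 361 bbox [0.5525 0.3206 0.0259] top 0.036 rect [0.5525 0.3226] [0.028 0.025] 63.2 260
top px 175 189 bbox [0.553  0.3207 0.0271] top 0.038 rect [0.5548 0.3189] [0.027 0.023] 64.4 104
top px 199 219 bbox [0.4665 0.2513 0.0277] top 0.04 rect [0.4642 0.248 ] [0.023 0.027] 22.2 95
yaw 44.5 delta [ 108.4 -249.4   -0.4] rot [ 0.23 -0.27 24.54]
yaw 44.5 delta [ 107.9 -250.2  149.6] rot [ 0.23 -0.27 24.54]
```

View pics/sc15.png

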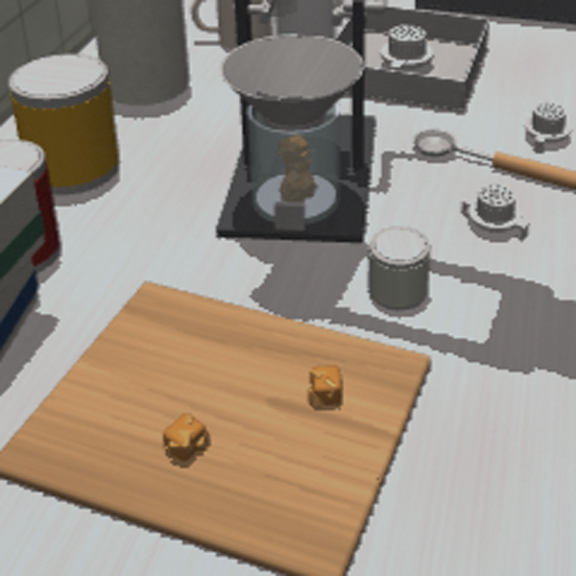

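The first board lump is in (pile at 295,160) and two remain. Next is the one at (0.4625, 0.2495), yaw 20°.

Call:
{"method": "servo_tool", "body": {"steps": [[10, -22, 0, 0, 0, 3], [27, -62, 0, 0, 0, 6], [45, -105, 0, 0, 0, 10], [63, -147, 0, 0, 0, 14], [81, -188, 0, 0, 0, 18], [97, -225, 10, 0, 0, 22], [107, -247, 30, 0, 0, 24.5], [109, -249, 60, 0, 0, 24.5]], "hand": 0}}

```text
clock: 33.1
position: [0.46, 0.2537, 0.2068]
ee_rot: [-0.001, 0.984, 0.175, 0.001]
contact_force: [0.4, -1.0, 0.8]
width: 0.0852
```

Call:
{"method": "servo_tool", "body": {"steps": [[0, 0, 30, 0, 0, 0], [0, 0, 60, 0, 0, 0], [0, 0, 85, 0, 0, 0], [0, 0, 92, 0, 0, 0], [0, 0, 92, 0, 0, 0]]}}

```text
clock: 33.6
position: [0.4599, 0.2502, 0.1137]
ee_rot: [0.0, 0.985, 0.174, -0.002]
contact_force: [-0.8, -0.6, 0.3]
width: 0.0855
```

```bash
python3 - <<'E'
from h import *
o=shot("16");findl(o)
to(.4625,.2495,.016,20)
E
```

```text
side px 245 340 bbox [0.4619 0.2503 0.0262] top 0.037 rect [0.4622 0.249 ] [0.024 0.03 ] 19.6 214
side px 187 361 bbox [0.5522 0.3217 0.0258] top 0.036 rect [0.5529 0.3224] [0.028 0.024] 69.9 257
yaw 20.0 delta [  0.1   1.6 100. ] rot [ 0.   -0.06  0.03]
```

Call:
{"method": "servo_tool", "body": {"steps": [[0, 1, 25, 0, 0, 0], [0, 1, 50, 0, 0, 0], [0, 1, 70, 0, 0, 0], [0, 1, 85, 0, 0, 0], [0, 1, 94, 0, 0, 0], [0, 1, 98, 0, 0, 0], [0, 1, 99, 0, 0, 0], [0, 1, 99, 0, 0, 0]]}}

```text
clock: 34.5
position: [0.4622, 0.2501, 0.0172]
ee_rot: [-0.0, 0.985, 0.174, 0.001]
contact_force: [0.0, -1.1, -0.2]
width: 0.0856
```

```bash
python3 - <<'E'
from h import *
to(.4625,.2495,.016,20)
E
```

```text
yaw 20.0 delta [0.  0.6 1.2] rot [ 0.   -0.1   0.03]
```

Call:
{"method": "servo_tool", "body": {"steps": [[0, 0, 1, 0, 0, 0], [0, 0, 1, 0, 0, 0], [0, 0, 1, 0, 0, 0], [0, 0, 1, 0, 0, 0], [0, 0, 1, 0, 0, 0], [0, 0, 1, 0, 0, 0], [0, 0, 1, 0, 0, 0], [0, 0, 1, 0, 0, 0]], "hand": 255}}

```text
clock: 35.3
position: [0.4618, 0.2499, 0.0158]
ee_rot: [-0.0, 0.985, 0.174, 0.0]
contact_force: [0.5, 0.3, 4.5]
width: 0.0253
```

Call:
{"method": "servo_tool", "body": {"steps": [[0, 0, 0, 0, 0, 0], [0, 0, -15, 0, 0, 0], [0, 0, -45, 0, 0, 0], [0, 0, -85, 0, 0, 0], [0, 0, -130, 0, 0, 0], [0, 0, -175, 0, 0, 0], [0, 0, -215, 0, 0, 0], [0, 0, -243, 0, 0, 0]]}}

```text
clock: 36.1
position: [0.4619, 0.25, 0.2611]
ee_rot: [-0.0, 0.985, 0.174, 0.001]
contact_force: [-0.1, 0.8, -0.4]
width: 0.0254
```

```bash
python3 - <<'E'
from h import *
to(.5585,-.0028,.26)
o=shot("17");i=cv2.imread("pics/side17.png");j=cv2.imread("pics/top17.png");k=lambda a:cv2.resize(a,(400,400),interpolation=cv2.INTER_CUBIC);cv2.imwrite("pics/z17.png",np.hstack([k(i[180:300,180:300]),k(j[145:215,250:320])]))
E
```

```text
yaw 20.0 delta [  4.2 270.6   1.1] rot [ 0.   -0.16 -0.  ]
```

View pics/z17.png

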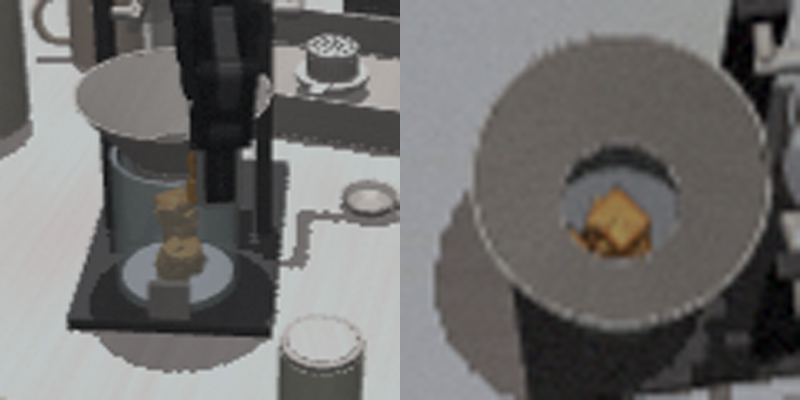

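The lump is held. The pile in the jar sits under the throat's near side (620,220), so I'll drop this one slightly towards +x.

Call:
{"method": "servo_tool", "body": {"steps": [[2, 20, 0, 0, 0, 0], [4, 58, 0, 0, 0, 0], [6, 100, 0, 0, 0, 0], [8, 142, 0, 0, 0, 0], [10, 184, 0, 0, 0, 0], [11, 224, 0, 0, 0, 0], [11, 258, 0, 0, 0, 0], [11, 272, 0, 0, 0, 0]]}}

```text
clock: 37.0
position: [0.5652, -0.0048, 0.2564]
ee_rot: [0.0, 0.985, 0.172, -0.002]
contact_force: [-1.5, -0.2, -0.8]
width: 0.0256
```

Call:
{"method": "servo_tool", "body": {"steps": [[0, 0, 15, 0, 0, 0], [0, 0, 40, 0, 0, 0], [0, 0, 65, 0, 0, 0], [0, 0, 85, 0, 0, 0], [0, 0, 97, 0, 0, 0], [0, 0, 102, 0, 0, 0], [0, 0, 102, 0, 0, 0]]}}

```text
clock: 37.7
position: [0.5647, -0.0016, 0.1559]
ee_rot: [-0.0, 0.985, 0.174, -0.001]
contact_force: [0.5, -0.3, 0.7]
width: 0.0251
```

Call:
{"method": "servo_tool", "body": {"steps": [[0, 0, 0, 0, 0, 0], [0, 0, 0, 0, 0, 0], [0, 0, 0, 0, 0, 0], [0, 0, 0, 0, 0, 0], [0, 0, -25, 0, 0, 0], [0, 0, -60, 0, 0, 0], [0, 0, -95, 0, 0, 0], [0, 0, -110, 0, 0, 0]], "hand": 130}}

```text
clock: 38.5
position: [0.5666, -0.0021, 0.2705]
ee_rot: [0.001, 0.985, 0.174, 0.003]
contact_force: [0.1, -0.1, -0.7]
width: 0.0419
```

```bash
python3 - <<'E'
from h import *
o=shot("18");findl(o)
to(.5530,.3222,.27,65);to(.5530,.3222,.12,-25)
i=cv2.imread("pics/side18.png");j=cv2.imread("pics/top18.png");k=lambda a:cv2.resize(a,(400,400),interpolation=cv2.INTER_CUBIC);cv2.imwrite("pics/z18.png",np.hstack([k(i[180:420,110:350]),k(j[145:215,250:320])]))
E
```

```text
side px 201 349 bbox [0.5359 0.2908 0.0254] top 0.035 rect [0.5374 0.2911] [0.027 0.023] 70.4 232
top px 185 194 bbox [0.5384 0.2911 0.0283] top 0.041 rect [0.5397 0.2881] [0.028 0.023] 59.8 104
yaw 20.0 delta [  98.3 -309.4   -0.7] rot [  0.3   -0.25 -44.97]
yaw 20.0 delta [  97.4 -309.9  149.3] rot [ 4.000e-02 -3.900e-01  4.503e+01]
```

View pics/z18.png

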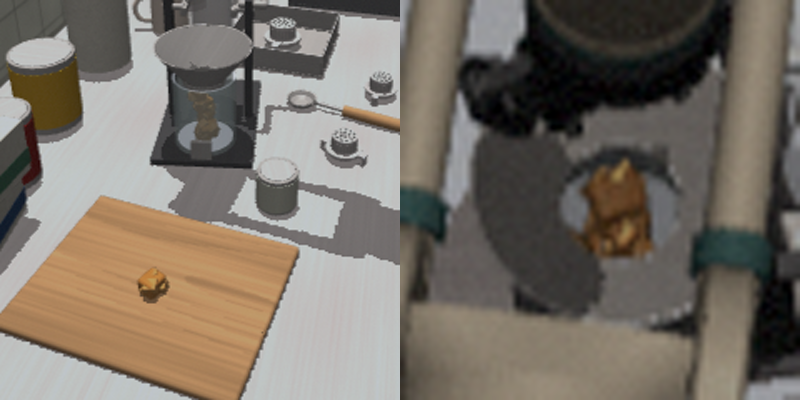

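The last lump was knocked aside, to (0.538, 0.2905). I'll go there with yaw 65°.

```bash
python3 - <<'E'
from h import *
to(.5380,.2905,.12,65)
i=cv2.imread("pics/side18.png");cv2.imwrite("pics/z18b.png",cv2.resize(i[190:285,190:285],None,fx=6,fy=6,interpolation=cv2.INTER_CUBIC))
E
```

```text
yaw 20.0 delta [  72.5 -285.2  149.2] rot [  0.3   -0.25 -44.97]
```

View pics/z18b.png

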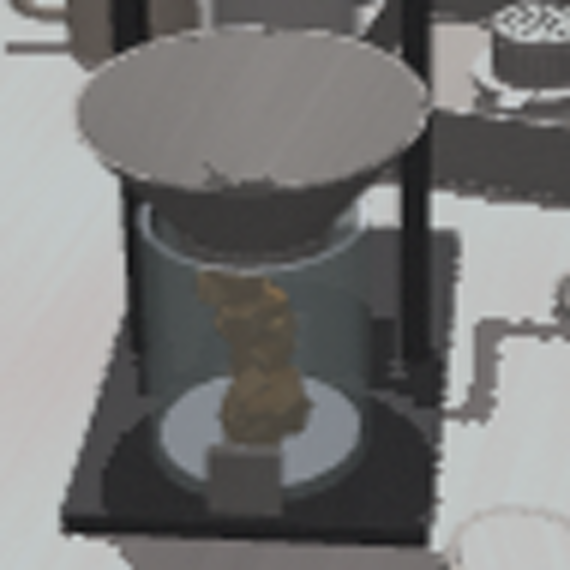

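```bash
python3 - <<'E'
from h import *
for z in(.017,.04,.06,.08,.1,.12):print(z,proj("side",[.5585,-.003,z]),proj("side",[.5585,-.045,z]))
for t in("17","18"):
    p=np.load(f"pics/top{t}c.npy");W=back("top",np.load(f"pics/top{t}.npy"))
    h=cv2.cvtColor(p,cv2.COLOR_RGB2HSV)
    m=np.zeros(h.shape[:2],bool);m[165:195,275:305]=True
    m&=(h[...,1]>110)&(h[...,0]<25)
    v,u=np.where(m);P=W[m];print(t,len(P),np.round(np.nanmedian(P,0),3),np.round(np.nanmax(P[:,2]),3),np.round(np.nanpercentile(P[:,2],[5,50,95]),3))
    P=P[P[:,2]>np.nanmax(P[:,2])-.03];print(P.mean(0))
E
```

```text
0.017 [232.64000856 260.99916478] [236.98762197 251.76168845]
0.04 [232.42669727 253.48084869] [236.82863736 244.41165024]
0.06 [232.23730604 246.80561297] [236.68758531 237.89065393]
0.08 [232.04417092 239.99842122] [236.54384606 231.2454258 ]
0.1 [231.8471798  233.05532164] [236.3973421  224.47238159]
0.12 [231.64621603 225.972203  ] [236.24799287 217.56779782]
17 105 [ 0.556 -0.004  0.083] 0.094 [0.043 0.083 0.09 ]
[ 0.55732028 -0.00315079  0.08303878]
18 157 [ 0.56  -0.004  0.097] 0.329 [0.047 0.097 0.11 ]
[0.54578313 0.02419313 0.32925386]
```

The lumps have stacked into a column with its top at z≈0.10, just below the throat, so the next one could lodge there. I'll knock the column over gently with closed fingertips through the throat first.

Call:
{"method": "servo_tool", "body": {"steps": [[0, 0, 10, 0, 0, 0], [0, 0, 35, 0, 0, 0], [0, 0, 65, 0, 0, 0], [0, 0, 95, 0, 0, 0], [0, 0, 120, 0, 0, 0], [0, 0, 137, 0, 0, 0], [0, 0, 145, 0, 0, 0], [0, 0, 145, 0, 0, 0]], "hand": 255, "grip_force": 30}}

```text
clock: 39.4
position: [0.5631, -0.0017, 0.1188]
ee_rot: [-0.001, 0.985, 0.174, -0.003]
contact_force: [-0.5, 0.5, 0.8]
width: 0.0003
```

```bash
python3 - <<'E'
from h import *
s=telemetry.get_state();print(s['position'],s['contact_force'],s['width'])
o=shot("19");i=cv2.imread("pics/side19.png");cv2.imwrite("pics/z19.png",cv2.resize(i[160:285,170:295],None,fx=4.5,fy=4.5,interpolation=cv2.INTER_CUBIC))
E
```

```text
[ 0.56306094 -0.00169473  0.11878287] [-0.50381334  0.49135803  0.75539671] 0.00034752228982690706
```

View pics/z19.png

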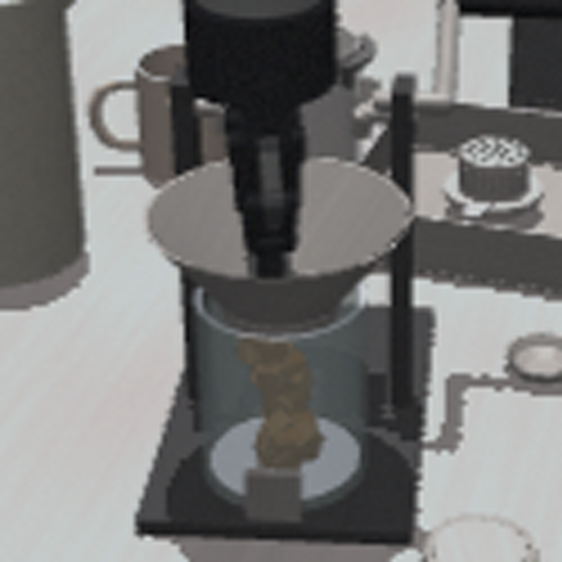

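Call:
{"method": "servo_tool", "body": {"steps": [[4, 0, 3, 0, 0, 0], [5, 0, 7, 0, 0, 0], [5, 0, 10, 0, 0, 0], [5, 0, 13, 0, 0, 0], [5, 0, 16, 0, 0, 0], [5, 0, 18, 0, 0, 0], [5, 0, 18, 0, 0, 0]]}}

```text
clock: 40.2
position: [0.5719, -0.0003, 0.1058]
ee_rot: [0.001, 0.985, 0.174, 0.003]
contact_force: [0.3, 0.1, 10.1]
width: -0.0001
```

```bash
python3 - <<'E'
from h import *
s=telemetry.get_state();print(s['position'],s['contact_force'],s['width'])
o=shot("20");i=cv2.imread("pics/side20.png");cv2.imwrite("pics/z20.png",cv2.resize(i[160:285,170:295],None,fx=4.5,fy=4.5,interpolation=cv2.INTER_CUBIC))
E
```

```text
[ 5.71889572e-01 -3.44644277e-04  1.05810528e-01] [ 0.31360847  0.13790726 10.1495998 ] -0.00010722320468983373
```

View pics/z20.png

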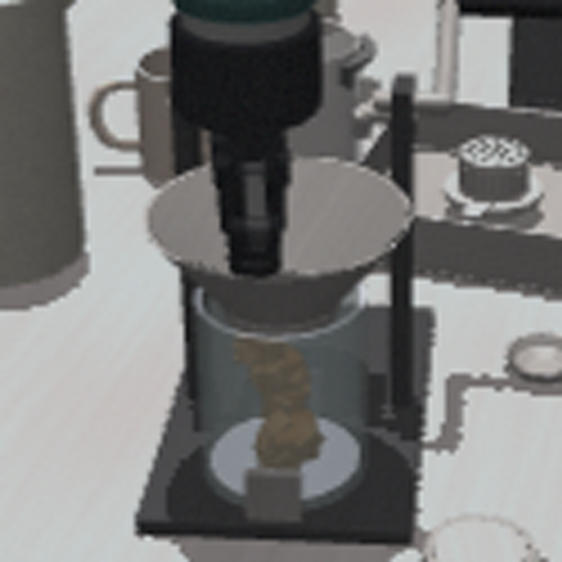

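The fingertip is probably touching the throat edge, since it drifted to an offset of 13 mm. I'll back off to about 7 mm offset and press again.

Call:
{"method": "servo_tool", "body": {"steps": [[0, 0, -8, 0, 0, 0], [-5, -1, -10, 0, 0, 0], [-5, -1, -6, 0, 0, 0], [-5, -1, -2, 0, 0, 0], [-5, -1, 1, 0, 0, 0], [-5, -1, 3, 0, 0, 0], [-5, -1, 3, 0, 0, 0]]}}

```text
clock: 41.0
position: [0.569, -0.0014, 0.1057]
ee_rot: [0.002, 0.985, 0.174, 0.005]
contact_force: [-2.0, 0.3, 27.8]
width: 0.0001
```

```bash
python3 - <<'E'
from h import *
s=telemetry.get_state();print(s['position'],s['contact_force'],s['width'])
o=shot("21");i=cv2.imread("pics/side21.png");cv2.imwrite("pics/z21.png",cv2.resize(i[160:285,170:295],None,fx=4.5,fy=4.5,interpolation=cv2.INTER_CUBIC))
E
```

```text
[ 0.56904824 -0.00136973  0.10572985] [-2.01413457  0.27789388 27.80633175] 0.00014350082215091215
```

View pics/z21.png

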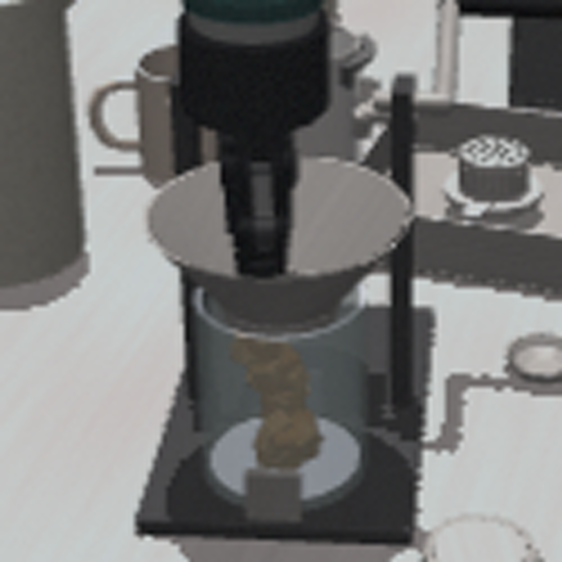

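The column bears 28 N without toppling. I'll lift, then press lightly on the other side and drag the top lump over.

Call:
{"method": "servo_tool", "body": {"steps": [[0, 0, -8, 0, 0, 0], [-7, 0, -10, 0, 0, 0], [-15, 1, -10, 0, 0, 0], [-19, 2, -8, 0, 0, 0], [-19, 2, -5, 0, 0, 0], [-19, 2, -4, 0, 0, 0], [-19, 2, -4, 0, 0, 0]]}}

```text
clock: 41.8
position: [0.5476, -0.0094, 0.1042]
ee_rot: [-0.0, 0.985, 0.174, -0.0]
contact_force: [0.2, 0.1, 0.9]
width: -0.0002
```

```bash
python3 - <<'E'
from h import *
s=telemetry.get_state();print(s['position'],s['contact_force'],s['width'])
o=shot("22")
E
```

```text
[ 0.54764562 -0.009443    0.10419155] [0.194392   0.07199217 0.85129668] -0.0001528981448801063
```

Call:
{"method": "servo_tool", "body": {"steps": [[0, 0, 2, 0, 0, 0], [0, 0, 4, 0, 0, 0], [0, 0, 6, 0, 0, 0], [0, 0, 8, 0, 0, 0], [0, 0, 8, 0, 0, 0]]}}

```text
clock: 42.4
position: [0.5469, -0.0093, 0.0957]
ee_rot: [-0.0, 0.985, 0.174, -0.001]
contact_force: [-0.8, 0.4, 0.2]
width: 0.0001
```

The finger is beside the top lump at z=0.096 with no contact. I'll push in +x.

Call:
{"method": "servo_tool", "body": {"steps": [[3, 0, 0, 0, 0, 0], [6, 0, 0, 0, 0, 0], [9, 0, 0, 0, 0, 0], [12, 0, 0, 0, 0, 0], [15, 0, 0, 0, 0, 0], [18, 0, 0, 0, 0, 0], [20, 0, 0, 0, 0, 0]]}}

```text
clock: 43.1
position: [0.5635, -0.0032, 0.0958]
ee_rot: [0.0, 0.985, 0.174, -0.004]
contact_force: [-7.8, -4.5, 1.0]
width: -0.0002
```

```bash
python3 - <<'E'
from h import *
s=telemetry.get_state();print(s['position'],s['contact_force'],s['width'])
o=shot("23");i=cv2.imread("pics/side23.png");cv2.imwrite("pics/z23.png",cv2.resize(i[160:285,170:295],None,fx=4.5,fy=4.5,interpolation=cv2.INTER_CUBIC))
E
```

```text
[ 0.56350151 -0.00324721  0.09576815] [-7.84801462 -4.473743    1.03137027] -0.00016582236632610206
```

View pics/z23.png

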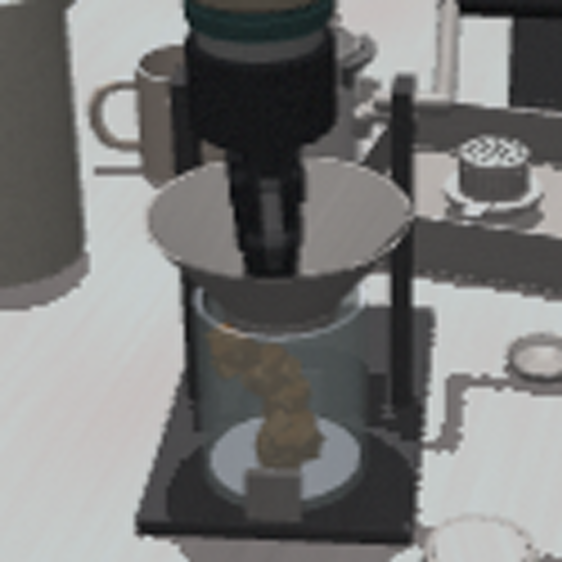

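The top lump has shifted to the +x side (225,350). I'll lift out and look.

Call:
{"method": "servo_tool", "body": {"steps": [[0, 0, -10, 0, 0, 0], [-3, 0, -35, 0, 0, 0], [-3, 0, -75, 0, 0, 0], [-3, 0, -115, 0, 0, 0], [-3, 0, -150, 0, 0, 0], [-3, 0, -170, 0, 0, 0], [-3, 0, -175, 0, 0, 0]]}}

```text
clock: 43.9
position: [0.5657, -0.0034, 0.2756]
ee_rot: [0.001, 0.985, 0.174, 0.004]
contact_force: [-0.1, 0.4, 0.0]
width: -0.0001
```

```bash
python3 - <<'E'
from h import *
o=shot("24");findl(o);i=cv2.imread("pics/side24.png");j=cv2.imread("pics/top24.png");k=lambda a:cv2.resize(a,(400,400),interpolation=cv2.INTER_CUBIC);cv2.imwrite("pics/z24.png",np.hstack([k(i[190:285,190:285]),k(j[145:215,250:320])]))
to(.5380,.2905,.12,65)
E
```

```text
side px 201 349 bbox [0.5364 0.291  0.026 ] top 0.036 rect [0.538  0.2907] [0.027 0.024] 62.9 234
top px 186 194 bbox [0.5387 0.2901 0.0282] top 0.041 rect [0.5388 0.2883] [0.03  0.024] 62.9 100
yaw 20.0 delta [  75.7 -285.3  152.4] rot [  0.12  -0.12 -44.96]
```

View pics/z24.png

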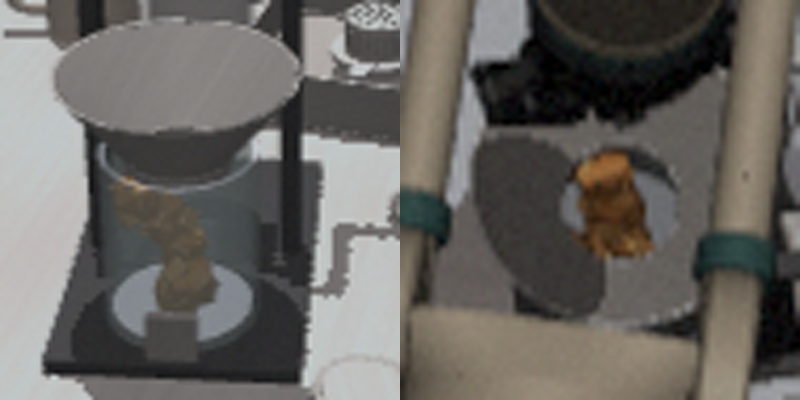

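The throat is mostly clear now, with free space on the -y side. I'll fetch the last board lump.

Call:
{"method": "servo_tool", "body": {"steps": [[8, -25, 0, 0, 0, -5], [20, -68, 0, 0, 0, -11], [32, -112, 0, 0, 0, -17], [44, -155, 0, 0, 0, -23], [56, -200, 0, 0, 0, -30], [67, -245, 10, 0, 0, -37], [75, -277, 30, 0, 0, -43], [76, -285, 65, 0, 0, -45]], "hand": 0}}

```text
clock: 44.8
position: [0.5373, 0.2946, 0.2058]
ee_rot: [-0.001, 0.842, 0.54, 0.002]
contact_force: [1.4, -0.2, -0.2]
width: 0.0853
```

Call:
{"method": "servo_tool", "body": {"steps": [[0, 0, 30, 0, 0, 0], [0, 0, 60, 0, 0, 0], [0, 0, 85, 0, 0, 0], [0, 0, 95, 0, 0, 0], [0, 0, 95, 0, 0, 0]]}}

```text
clock: 45.3
position: [0.5356, 0.2896, 0.1088]
ee_rot: [-0.001, 0.843, 0.538, -0.003]
contact_force: [0.5, -0.2, -0.0]
width: 0.0855
```

```bash
python3 - <<'E'
from h import *
o=shot("25");findl(o)
to(.5380,.2905,.016,65)
E
```

```text
side px 201 349 bbox [0.5365 0.2908 0.026 ] top 0.036 rect [0.5382 0.2908] [0.026 0.024] 72.4 233
yaw 65.0 delta [ 0.2  0.2 95.7] rot [ 0.02 -0.02  0.03]
```

Call:
{"method": "servo_tool", "body": {"steps": [[0, 0, 25, 0, 0, 0], [0, 0, 50, 0, 0, 0], [0, 0, 70, 0, 0, 0], [0, 0, 84, 0, 0, 0], [0, 0, 92, 0, 0, 0], [0, 0, 95, 0, 0, 0], [0, 0, 96, 0, 0, 0], [0, 0, 96, 0, 0, 0]]}}

```text
clock: 46.2
position: [0.538, 0.2905, 0.0164]
ee_rot: [0.0, 0.843, 0.538, 0.001]
contact_force: [-0.3, -0.3, -0.1]
width: 0.0851
```

Call:
{"method": "servo_tool", "body": {"steps": [[0, 0, 0, 0, 0, 0], [0, 0, 0, 0, 0, 0], [0, 0, 0, 0, 0, 0], [0, 0, 0, 0, 0, 0], [0, 0, 0, 0, 0, 0], [0, 0, 0, 0, 0, 0], [0, 0, 0, 0, 0, 0]], "hand": 255, "grip_force": 30}}

```text
clock: 46.9
position: [0.5375, 0.2903, 0.0157]
ee_rot: [0.0, 0.843, 0.538, 0.0]
contact_force: [-0.2, 0.7, 2.6]
width: 0.0227
```

Call:
{"method": "servo_tool", "body": {"steps": [[0, 0, 0, 0, 0, 0], [0, 0, -15, 0, 0, 0], [0, 0, -45, 0, 0, 0], [0, 0, -85, 0, 0, 0], [0, 0, -130, 0, 0, 0], [0, 0, -175, 0, 0, 0], [0, 0, -215, 0, 0, 0], [0, 0, -243, 0, 0, 0]]}}

```text
clock: 47.7
position: [0.5377, 0.2904, 0.2615]
ee_rot: [0.0, 0.843, 0.538, 0.002]
contact_force: [0.3, 0.7, 0.3]
width: 0.022
```

```bash
python3 - <<'E'
from h import *
to(.5570,-.0120,.26)
o=shot("26");j=cv2.imread("pics/top26.png");i=cv2.imread("pics/side26.png");k=lambda a:cv2.resize(a,(400,400),interpolation=cv2.INTER_CUBIC);cv2.imwrite("pics/z26.png",np.hstack([k(i[190:285,190:285]),k(j[145:215,250:320])]))
E
```

```text
yaw 65.0 delta [-266.   145.1    1.2] rot [ 0.13 -0.14 -0.  ]
```

View pics/z26.png

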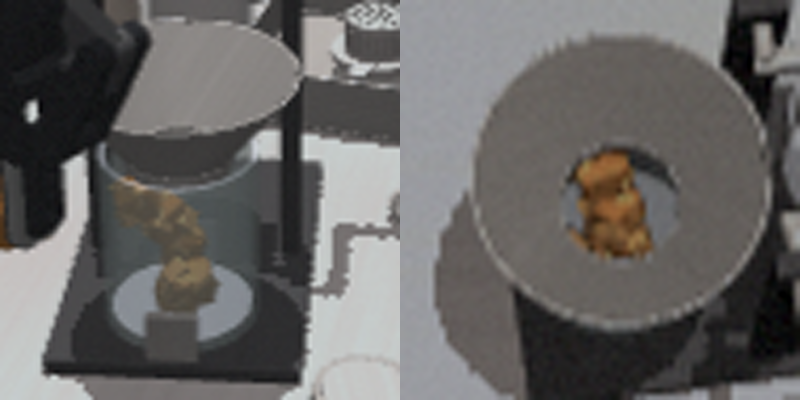

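The lump is held, and free floor shows at the right of the throat (660,205, the -y side). I'll drop it there.

Call:
{"method": "servo_tool", "body": {"steps": [[-18, 10, 0, 0, 0, 0], [-55, 30, 0, 0, 0, 0], [-96, 52, 0, 0, 0, 0], [-138, 75, 0, 0, 0, 0], [-180, 98, 0, 0, 0, 0], [-220, 120, 0, 0, 0, 0], [-252, 138, 0, 0, 0, 0], [-266, 145, 0, 0, 0, 0]]}}

```text
clock: 48.6
position: [0.5558, -0.0153, 0.2568]
ee_rot: [-0.0, 0.844, 0.536, -0.001]
contact_force: [0.4, -0.2, 0.8]
width: 0.0223
```

Call:
{"method": "servo_tool", "body": {"steps": [[0, 0, 15, 0, 0, 0], [0, 0, 40, 0, 0, 0], [0, 0, 65, 0, 0, 0], [0, 0, 85, 0, 0, 0], [0, 0, 97, 0, 0, 0], [0, 0, 102, 0, 0, 0], [0, 0, 102, 0, 0, 0]]}}

```text
clock: 49.3
position: [0.5562, -0.0117, 0.1558]
ee_rot: [-0.0, 0.843, 0.538, -0.0]
contact_force: [0.5, -0.6, -0.7]
width: 0.022
```

Call:
{"method": "servo_tool", "body": {"steps": [[0, 0, 0, 0, 0, 0], [0, 0, 0, 0, 0, 0], [0, 0, 0, 0, 0, 0], [0, 0, 0, 0, 0, 0], [0, 0, -25, 0, 0, 0], [0, 0, -60, 0, 0, 0], [0, 0, -95, 0, 0, 0], [0, 0, -130, 0, 0, 0]], "hand": 130}}

```text
clock: 50.1
position: [0.5563, -0.0121, 0.2881]
ee_rot: [0.0, 0.843, 0.538, 0.0]
contact_force: [0.7, -0.6, -0.4]
width: 0.0419
```

Call:
{"method": "servo_tool", "body": {"steps": [[15, -15, -20, 0, 0, 0], [40, -40, -40, 0, 0, 0], [75, -65, -50, 0, 0, 0], [110, -90, -50, 0, 0, 0], [145, -105, -50, 0, 0, 0], [170, -115, -50, 0, 0, 0], [180, -120, -50, 0, 0, 0]]}}

```text
clock: 50.8
position: [0.5234, 0.204, 0.3366]
ee_rot: [-0.0, 0.842, 0.539, 0.0]
contact_force: [0.1, -0.1, 0.3]
width: 0.042
```

```bash
python3 - <<'E'
from h import *
o=shot("27");findl(o)
j=cv2.imread("pics/top27.png");i=cv2.imread("pics/side27.png");k=lambda a:cv2.resize(a,(400,400),interpolation=cv2.INTER_CUBIC);cv2.imwrite("pics/z27.png",np.hstack([k(i[190:285,190:285]),k(j[145:215,250:320])]))
E
```

```text
(no output)
```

View pics/z27.png

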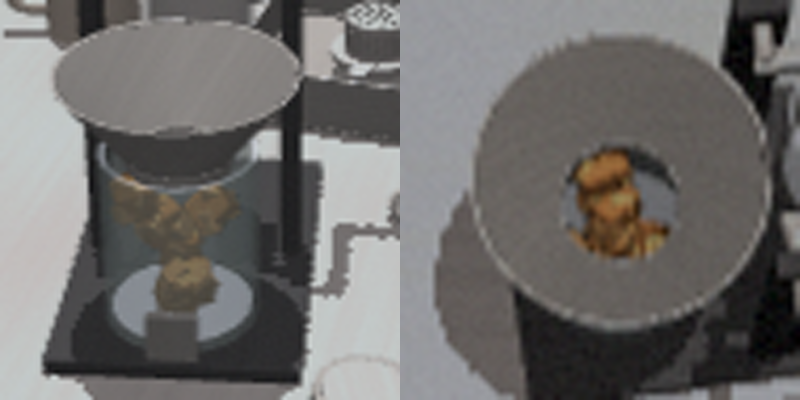

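View pics/top27.png

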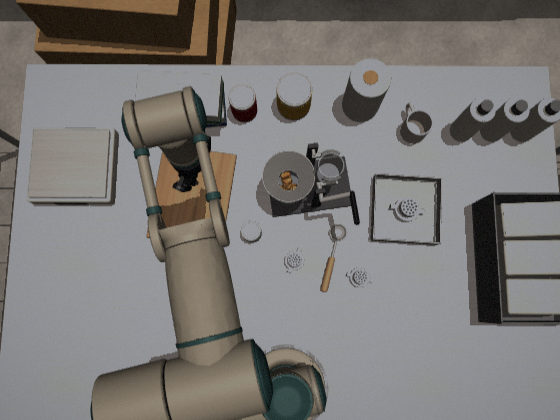

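View pics/side27.png

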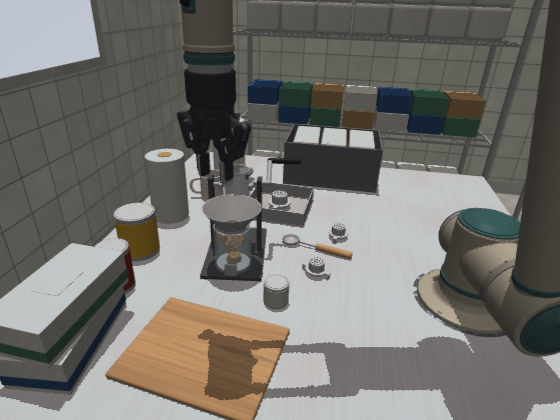

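```bash
python3 - <<'E'
from h import *
p=np.load("pics/top27c.npy");W=back("top",np.load("pics/top27.npy"));h=cv2.cvtColor(p,cv2.COLOR_RGB2HSV)
m=np.zeros(h.shape[:2],bool);m[165:195,275:305]=True;m&=(h[...,1]>110)&(h[...,0]<25)
P=W[m];print(len(P),np.round(np.percentile(P,[2,25,50,75,98],axis=0),3))
for z0,z1 in((.03,.06),(.06,.08),(.08,.1),(.1,.13)):
    q=P[(P[:,2]>z0)&(P[:,2]<z1)];print(z0,len(q),np.round(q.mean(0),3) if len(q) else '')
# any other orange blobs
for n in("top","side"):
    p=np.load(f"pics/{n}27c.npy");h=cv2.cvtColor(p,cv2.COLOR_RGB2HSV);W=back(n,np.load(f"pics/{n}27.npy"))
    b=(h[...,1]>110)&(h[...,0]>8)&(h[...,0]<25)&(h[...,2]>60)
    l,k=nd.label(b)
    for i in range(1,k+1):
        if (l==i).sum()>12:
            v,u=np.where(l==i);print(n,int(u.mean()),int(v.mean()),len(u),np.round(np.nanmedian(W[l==i],0),3))
i=cv2.imread("pics/top27.png");a=cv2.resize(i[130:240,250:360],(400,400),interpolation=cv2.INTER_CUBIC)
s=cv2.imread("pics/side27.png");b=cv2.resize(s[215:280,200:265],(400,400),interpolation=cv2.INTER_CUBIC);cv2.imwrite("pics/z27b.png",np.hstack([a,b]))
E
```

```text
189 [[nan nan nan]
 [nan nan nan]
 [nan nan nan]
 [nan nan nan]
 [nan nan nan]]
0.03 20 [0.556 0.007 0.047]
0.06 33 [ 0.557 -0.003  0.071]
0.08 96 [ 0.565 -0.003  0.088]
0.1 39 [0.577 0.004 0.106]
top 115 4 1515 [ 1.179  0.529 -0.05 ]
top 135 40 2630 [ 1.156  0.533 -0.283]
top 221 29 562 [ 1.353  0.267 -0.516]
top 370 77 146 [ 0.82  -0.22   0.202]
top 177 197 1940 [0.524 0.327 0.013]
top 212 156 15 [0.657 0.217 0.015]
top 222 172 493 [0.609 0.189 0.013]
top 230 182 115 [0.584 0.165 0.012]
top 286 181 181 [ 0.565 -0.001  0.086]
top 325 274 80 [ 0.312 -0.11   0.017]
top 329 274 49 [ 0.309 -0.123  0.016]
side 326 95 691 [ 0.418 -1.303  0.166]
side 464 104 812 [-0.262 -1.302  0.167]
side 357 119 481 [ 0.25  -1.3    0.057]
side 163 154 47 [ 0.82  -0.218  0.2  ]
side 139 237 1145 [0.79  0.02  0.069]
side 333 250 196 [ 0.311 -0.11   0.015]
side 203 358 13708 [0.529 0.301 0.012]
```

View pics/z27b.png

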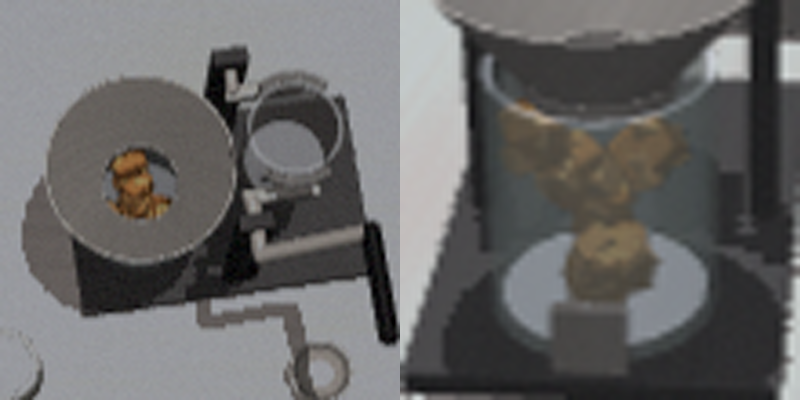

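The board is clear and the shaker is empty and upright. No amber is left outside the jar, and every lump is below the throat. Last checks on the tin, bar and cap, then I'll hand in.

```bash
python3 - <<'E'
from h import *
from rig import sign_off
o=shot("28");bar(o)
for n in o:
    W=o[n][1]
    for nm,lo,hi in(("can",[.38,.06,.045],[.5,.15,.07]),("cap",[.4,-.43,.05],[.59,-.25,.09])):
        P=W[np.all((W>lo)&(W<hi),-1)];print(n,nm,cv2.minEnclosingCircle(P[:,:2].astype(np.float32)),P[:,2].max())
p,W=o["top"];m=np.zeros(p.shape[:2],bool);m[165:195,275:305]=True;h=cv2.cvtColor(p,cv2.COLOR_RGB2HSV);m&=(h[...,1]>110)&(h[...,0]<25);print(np.nanmax(W[m][:,2]))
s=telemetry.get_state();print(s['clock'],s['contact_force'])
print(sign_off())
E
```

```text
side [ 0.45759778 -0.1613146   0.23703821] 0.22892663757493836 0.2425617039845211 150
top [ 0.46225489 -0.16458383  0.2411711 ] 0.23216501402602452 0.24737131444313754 170
side can ((0.42772549390792847, 0.10084425657987595), 0.030627425760030746) 0.05849955637928894
side cap ((0.4960428476333618, -0.3446423411369324), 0.026254143565893173) 0.054211077177582
top can ((0.43200355768203735, 0.10032922029495239), 0.028844481334090233) 0.06693861900438902
top cap ((0.4992637634277344, -0.3149629831314087), 0.11002965271472931) 0.06276410032165436
0.12224104193263097
51.0 [-0.32954031 -0.54744723 -0.2478326 ]
the job is handed in; nothing more can be done
None
```

The job is done and handed in at about 51 s; no verdict came back.

**What I did:**
- **Cap:** I unscrewed it about 93° anticlockwise and laid it in the steel pan.
- **Shaker:** I tipped it to the stop (about 2.42 rad) with the crank, saw it empty, and swung it back upright.
- **Board lumps:** All three went through the funnel. One was knocked aside during the run, so I measured it again before picking it up.
- **Extra step:** The lumps piled into a column just below the throat. I pressed on it with closed fingertips, up to about 28 N. It did not topple, so I pushed the top lump aside before dropping the last one.

**Last checks:**
- The crank bar is back at its starting height, the shaker is empty, and the cap is standing in the pan.
- The tin is where it was, within about 2 mm.
- The board is clear, and no amber shows outside the jar.

**Doubts:**
- **Highest lump:** It leans against the glass just under the funnel. My readings put its top at about z = 0.106 m, but one noisy pixel at the end read 0.122 m. It looks to be in the jar, below the throat.
- **Lump count:** I could not count every lump in the jar, because some hide others.
- **Cap reading from above:** The top camera's circle fit on the cap was spoiled by the pan walls. The side view places it at the pan centre.

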